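# Block out an instrument case for transport

## Robot

A 6-joint arm with a two-finger parallel gripper is mounted at the origin on the work surface. World frame = base frame: x ahead of the robot, y to its left, z up, the work surface at z = 0. Lengths are in mm, angles in degrees, forces in N, time in s.
With the tool pointing down it reaches from about 275 to 775 mm from the base axis. Payload 14.6 kg.
Tool frame: the origin (TCP) lies between the finger pads; the fingertips stand 11 mm ahead of it and the grasp point (between the pads) lies 8 mm behind it; y points along the fingers, x is the direction in which the jaws open and shut, and the axes are right-handed (so a half turn about y gives the same grasp; the last joint's range is limited). The gripper opens to 85 mm and grips with 20 to 120 N. Pads are 22 mm wide; open, the fingers measure 114 mm over their backs; the gripper's body (76 mm by 85 mm) begins 54 mm behind the grasp point. The pads swing forward as they close: fully open they stand 13 mm farther back than shut.
Start: joints at [59.742, 15.075, -2.767, 72.158, 0, 81.102], TCP at [191.223, 488.94, 242.278] pointing down, gripper open.
Joint ranges: [-151.79, 151.79], [-50.71, 97.33], [-67.44, 78.34], [-121.81, 120.89], [-77.56, 73.72], [-180, 180]. Speed limits (degrees/s): [108.29, 108.29, 147.25, 159.86, 180, 180].

## Interface

Orientations are given as a 3x3 rotation matrix whose columns are the frame's x, y, z axes.
In Python, from plant import state, vision, order gives the robot as it stands. The module is installed in compiled form; this text tells all that it offers.
- The arm moves only by the shell command python3 -m crank 'ROWS' [FORCE]. ROWS is JSON, a list of rows, each an object with "linear": the shift along the tool's x, y, z in m, a list of three; "dr": the turn, a rotation vector about the tool's x, y, z in degrees, a list of three; "claw": the opening, from 0 (shut) to 1 (fully open). In form: [{"linear": [x, y, z], "dr": [rx, ry, rz], "claw": claw}, ...]. A call has 1 to 8 rows; each row shifts and turns the commanded pose from where the row before left it, along the tool's axes as they then stand; what a row does not reach is not made up. A row lasts 1/8 s, in which the tool goes at most 62.5 mm and 10.7 degrees, less where a joint would pass 70% of its speed; a pose out of reach is approached as far as the arm can. A call with a gripper value outside its range is refused whole. The fingers move at their own pace and stop on an object; FORCE is the grip in N (left out, the last holds). Time passes only in rows, so rows that do not move let the fingers close. It gives the time, the measured TCP pose, the force and the opening at its end, in the units of the state.
- state(): the state, without advancing time (a new reading comes with each control period).
- vision.snapshot(name): name is "side" or "top"; returns a dict with "frame" (400x640x3 uint8, red, green, blue), "intrinsics" (3x3 intrinsics, pixels), "k1" (the pictures are not rectified: a ray, as slopes to the right and down, at radius r is drawn at 1 + k1 r^2 times it, then the intrinsics apply), "position" and "orientation" of the camera in the world. Camera axes: x right, y up, looking along -z (the intrinsics and any distortion apply to the point x, -y, -z); pixel columns grow to the right and rows downward; lengths in mm; the calibration is good to about 2 mm. A picture is of the moment at which its call begins. There is no depth.
- order.hand_in(): hands the job in, once; it reports no verdict.
The state is a dict: "time_s": time; "joint_pos": joint angles; "qvel": joint speeds; "joint_efforts": joint torques, N m; "tool_pos": TCP position; "eef_rot": TCP orientation; "contact_force": force on the tool from outside, world axes, zero at the start; "ft_torque": the same for the moment, N m; "width": finger opening in mm.
Only numpy, scipy, OpenCV 4.12 (cv2) and the standard library are available. Lean on these libraries where they do the work, as an engineer would, in place of code of your own. Each camera call takes 0.05 s, during which the arm holds its last target.

## Task

Fill the leftover gaps in the open aluminium instrument case with the three foam blocks (yellow, orange and blue) so that the tube cassette and the photometer packed in it can no longer shift: every block must stand upright, square to the case and right down on the case floor, with cassette and photometer still flat on the floor too. Leave the reagent bottle, the jar and the beaker standing where they are, and let go of everything at the end.

Things in the scene. Friction and masses are not known exactly. Their poses are not given: they have to be found in the camera images.
- case: open aluminium case, fixed. Origin: centre of the underside of its lower half; z up, x across its inner width (130 mm), y along its inner length (261 mm). Walls 6 mm thick, inner floor 8 mm and rim 53 mm above the origin. Cassette and photometer stand in a row along y, in either order, leaving three gaps, each across the full width
- case_floor (a point): centre of the case's inner floor, axes as the case's. Gaps along y: about 27 mm between the cassette and its end wall, about 39 mm between the photometer and its end wall, about 51 mm between the two. The blocks are 5 mm thinner than these: 22, 34 and 46 mm
- case_lid (a point): the case's lid, laid right open and flat on the bench on the +x side: a fixed tray 142 x 273 mm, 53 mm high. Point: centre of its underside
- cassette: white tube cassette with seven yellow-to-red tubes lying on top, loose in the case, 122 mm (x) by 84 mm (y) by 55 mm high, about 0.6 kg. Origin: centre of its underside; z up, axes along the case's
- photometer: grey-blue photometer with a black round eyepiece, loose in the case, 122 mm (x) by 60 mm (y) by 55 mm high, about 0.7 kg. Origin: centre of its underside; z up, axes along the case's
- narrow_center (a point): centre of the yellow rigid foam block: 120 mm long (x), 22 mm thick (y), 95 mm tall (z, from foot to top), about 60 g. The lowest 10 mm is a stepped foot, up to 3 mm slimmer on each side, as a lead-in. It goes into the case on this foot, length across the width, and stands 40 mm above cassette and photometer. At first in the sloped rack, z axis leaning 30 degrees
- medium_center (a point): centre of the orange rigid foam block: as the yellow one (120 mm long in x, 95 mm tall in z, same foot) but 34 mm thick (y), about 80 g. At the start in the sloped rack, z axis 30 degrees from vertical. Which block is in which rack bay varies
- wide_center (a point): centre of the blue rigid foam block: as the yellow one (120 mm long in x, 95 mm tall in z, same foot) but 46 mm thick (y), about 100 g. At the start it stands upright on the bench between rack and case, in front of the reagent bottle or beyond it
- rack: sloped white rack, fixed, 180 mm wide (y), origin at bench level under its middle. Its floor, 144 mm long, rises at 30 degrees towards +x (away from the robot) from 22 to 94 mm, with an 18 mm lip at the low end and 30 mm partitions at both sides and in the middle. The two blocks stand square on it, tops leaning 30 degrees towards the robot, 43 mm either side of the middle
- reagent: bystander: amber glass bottle with a white cap, 64 mm diameter, about 170 mm tall, between rack and case; origin: centre of its underside
- jar: bystander: clear jar with a white lid, 64 mm diameter, 90 mm tall, on the robot's side of the case; origin: centre of its underside
- beaker: bystander: clear glass beaker, 72 mm diameter, 95 mm tall, on the robot's side of the rack; origin: centre of its underside
There are look-alikes about, which are no part of the job. Of the things shaped like the part that bears wide_center, the blue one is meant. What is shaped like the part that bears narrow_center but green is not meant.

How it is judged:
By the outcome, as a careful person would: the job done as asked, in the order asked, and still so for the second after the job is handed in, with the robot touching nothing.
It also fails if it takes over 72 s, if anything falls off the work surface, if the arm or the gripper's body presses on something with over 40 N, if the wrist force passes 120 N, or if a joint passes its speed limit or range.

## Working session

There is one attempt and no reset: what is moved stays moved. The work goes in short steps, Python scripts to look and compute and a shell command to move; the robot and the scene stay as the last step left them, time stands still between calls to the robot, and variables do not carry over. Pictures are saved under pics/ and viewed, and the job is handed in when it is done.

```bash
mkdir -p pics; ls; python3 - <<'E'
from plant import state, vision
import cv2
for n in ("side","top"):
    s=vision.snapshot(n); cv2.imwrite(f"pics/{n}0.png",s["frame"][:,:,::-1])
    print(n,s["intrinsics"],s["k1"],s["position"],s["orientation"])
print(state())
E
```

```text
pics
side [[398.421661     0.         322.31629599]
 [  0.         398.421661   197.06332219]
 [  0.           0.           1.        ]] 0.02073196205320184 [ 418.09974759 -747.61420205  710.32217424] [[ 0.95682271  0.19989415 -0.21102753]
 [-0.2903931   0.62556823 -0.72411065]
 [-0.01273336  0.75412646  0.65660578]]
top [[363.11696719   0.         318.20181557]
 [  0.         363.11696719 207.38318143]
 [  0.           0.           1.        ]] -0.0713877591211133 [ 415.95958042  -69.90264292 1133.99069834] [[-0.01096088  0.98480584 -0.17331276]
 [-0.99964875 -0.00660939  0.02566491]
 [ 0.02412946  0.1735332   0.98453238]]
{'time_s': 0.1, 'joint_pos': array([ 5.97405832e+01,  1.50952126e+01, -2.79905838e+00,  7.21593759e+01,
       -1.82190321e-04,  8.11012778e+01]), 'qvel': array([-9.85451167e-05, -6.63138258e-02,  2.21716041e-01, -6.48867262e-02,
        5.91328674e-02, -3.25744898e-02]), 'joint_efforts': array([ 2.67890646e-03, -6.38576674e+01,  3.85065579e+01,  9.91729670e-03,
       -1.87973346e-04, -7.39396069e-05]), 'tool_pos': array([191.11586183, 488.72430083, 241.88800209]), 'eef_rot': array([[ 3.64237767e-01, -4.69076666e-04, -9.31305873e-01],
       [ 9.31305531e-01, -8.10345574e-04,  3.64238042e-01],
       [-9.25535158e-04, -9.99999562e-01,  1.41695231e-04]]), 'contact_force': array([ 0.06005501, -0.04017942, -0.08313535]), 'ft_torque': array([-0.02500016, -0.00021336,  0.02762696]), 'width': 85.19400980940941}
```

View pictures.

View pics/side0.png

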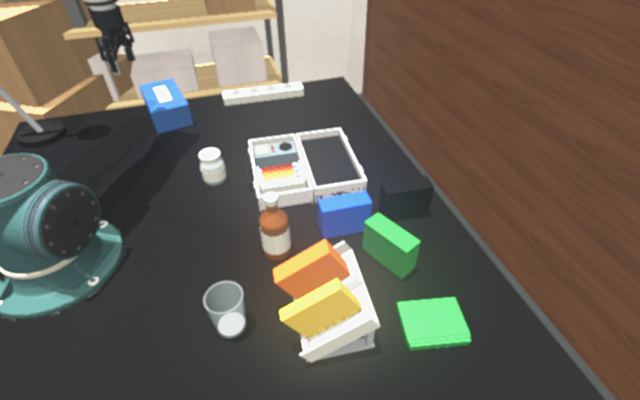

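View pics/top0.png

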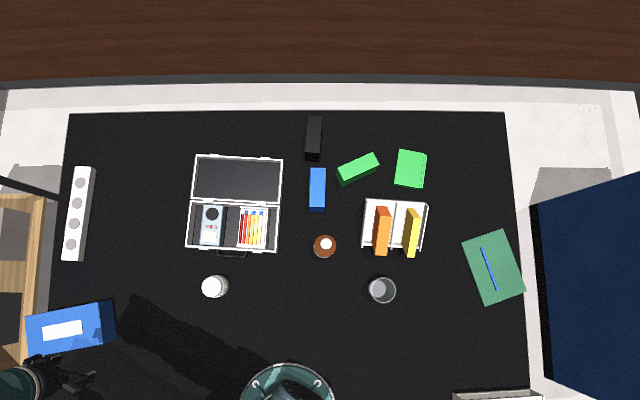

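```bash
cat > h.py <<'E'
import numpy as np, cv2
from plant import state, vision
def snap(n): return vision.snapshot(n)
def proj(s,P):
    P=np.atleast_2d(P); c=(P-s["position"])@s["orientation"]
    u=np.stack([c[:,0]/-c[:,2],-c[:,1]/-c[:,2]],1)
    r2=(u**2).sum(1,keepdims=True); u=u*(1+s["k1"]*r2)
    K=s["intrinsics"]; return u@K[:2,:2].T+K[:2,2]
def ray(s,px):
    K=s["intrinsics"]; d=(np.asarray(px,float)-K[:2,2])/[K[0,0],K[1,1]]
    u=d.copy()
    for _ in range(20): u=d/(1+s["k1"]*(u@u))
    v=s["orientation"]@np.array([u[0],-u[1],-1]); return v
def hit(s,px,z):
    v=ray(s,px); p=s["position"]; return p+v*(z-p[2])/v[2]
def crop(s,name,x0,y0,x1,y1,f,lines=()):
    im=cv2.resize(s["frame"][y0:y1,x0:x1,::-1],None,fx=f,fy=f,interpolation=cv2.INTER_CUBIC)
    for A in lines:
        a=proj(s,A); a=((a-[x0,y0]+.5)*f).astype(int)
        cv2.polylines(im,[a.reshape(-1,1,2)],False,(255,0,255),1)
    for x in range(x0-x0%10+10,x1,10):
        cv2.line(im,((x-x0)*f,0),((x-x0)*f,6 if x%50 else 14),(0,255,255),1)
    for y in range(y0-y0%10+10,y1,10):
        cv2.line(im,(0,(y-y0)*f),(6 if y%50 else 14,(y-y0)*f),(0,255,255),1)
    cv2.imwrite(f"pics/{name}.png",im)
E
python3 - <<'E'
from h import *
t=snap("top");s=snap("side")
crop(t,"t_case",180,145,290,262,5)
crop(t,"t_rack",295,160,435,270,5)
crop(s,"s_case",240,120,372,215,6)
crop(s,"s_rack",260,185,390,360,3)
E
```

```text
(no output)
```

View pics/t_case.png

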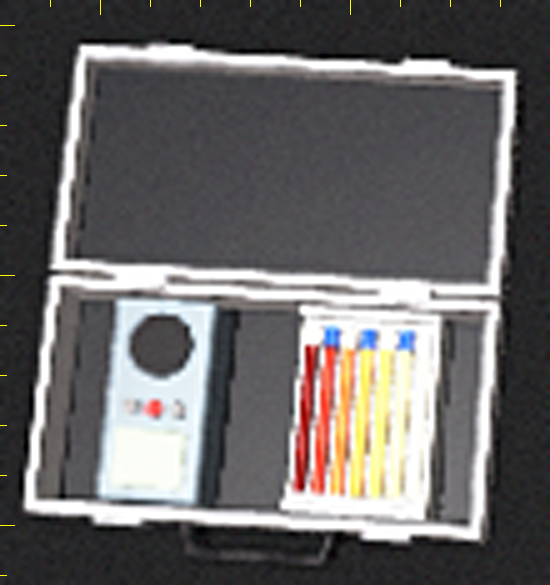

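View pics/t_rack.png

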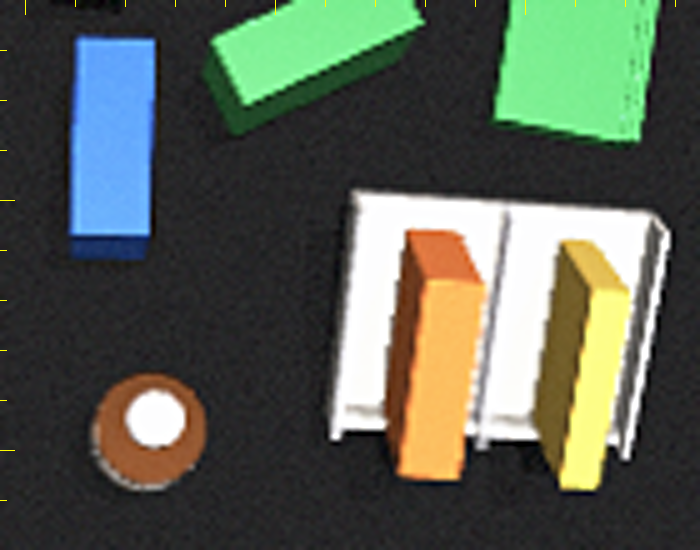

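View pics/s_case.png

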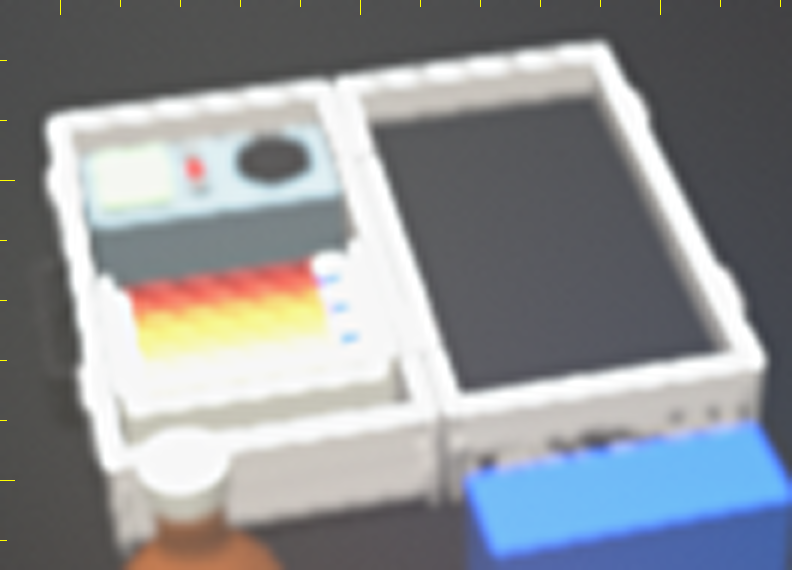

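View pics/s_rack.png

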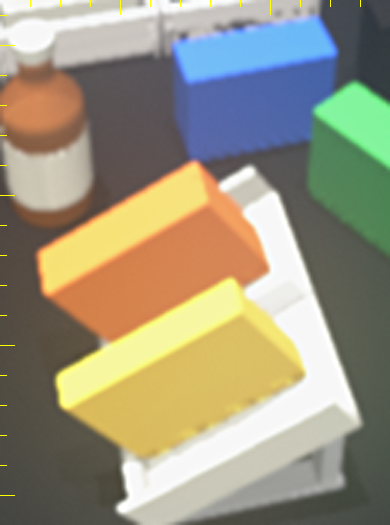

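```bash
cat > fit.py <<'E'
from h import *
from scipy.optimize import least_squares
import pickle
def Rz(a): a=np.radians(a); return np.array([[np.cos(a),-np.sin(a),0],[np.sin(a),np.cos(a),0],[0,0,1]])
def Ry(a): a=np.radians(a); return np.array([[np.cos(a),0,np.sin(a)],[0,1,0],[-np.sin(a),0,np.cos(a)]])
T=lambda pts,o,f:[((np.array(p)+.5)/f-.5+np.array(o)) for p in pts]
E
python3 - <<'E'
from fit import *
t=snap("top");s=snap("side")
tc=lambda *p:T(p,(180,145),5); tr=lambda *p:T(p,(295,160),5)
sc=lambda *p:T(p,(240,120),6); sr=lambda *p:T(p,(260,185),3)
# case outer rim corners: half 71 x 136.5, z 53
def rim(cs,z=53): return np.array([[a*71,b*136.5,z] for a,b in cs])
def solve(name,obs,x0,model):
    # obs: list (cam, pts model, px)
    def f(x):
        return np.concatenate([(proj(c,model(x,m))-np.array(p)).ravel() for c,m,p in obs])
    r=least_squares(f,x0); print(name,r.x.round(1),"res",np.abs(r.fun).max().round(2),r.fun.round(1)); return r.x
flat=lambda x,m:m@Rz(x[2]).T+[x[0],x[1],0]
ot=(t,rim([(-1,1),(-1,-1),(1,-1),(1,1)]),tc((24,512),(483,538),(498,300),(52,278)))
os_=(s,rim([(-1,1),(1,1),(-1,-1)]),sc((48,118),(328,82),(108,468)))
for n,o in(("top",[ot]),("side",[os_]),("both",[ot,os_])): solve("case "+n,o,[450,150,0],flat)
# blue top face z 95
bf=lambda cs:np.array([[a*60,b*23,95] for a,b in cs])
ot=(t,bf([(1,1),(1,-1),(-1,-1),(-1,1)]),tr((77,37),(155,38),(151,236),(70,235)))
os_=(s,bf([(-1,1),(1,1),(-1,-1),(1,-1)]),sr((175,48),(319,18),(186,82),(335,51)))
for n,o in(("top",[ot]),("side",[os_]),("both",[ot,os_])): solve("blue "+n,o,[500,0,0],flat)
# rack blocks: params centre xyz, yaw
inc=lambda x,m:m@(Rz(x[3])@Ry(-30)).T+x[:3]
for nm,h,tp,sp in (("orange",17,[(427,280),(485,287),(465,478),(397,478),(405,230)],[(38,255),(193,162),(42,292),(213,203),(268,270)]),
                 ("yellow",11,[(594,289),(628,291),(599,489),(561,489),(559,242)],[(58,378),(235,280),(62,404),(247,308),(303,374)])):
    mt=np.array([[60,h,47.5],[60,-h,47.5],[-60,-h,47.5],[-60,h,47.5],[60,h,-37.5]])
    ms=np.array([[-60,h,47.5],[60,h,47.5],[-60,-h,47.5],[60,-h,47.5],[60,-h,-37.5]])
    for n,o in(("top",[(t,mt,tr(*tp))]),("side",[(s,ms,sr(*sp))]),("both",[(t,mt,tr(*tp)),(s,ms,sr(*sp))])): solve(nm+" "+n,o,[400,-150,110,0],inc)
E
```

```text
case top [552.1 159.8  -3.4] res 0.28 [ 0.2 -0.  -0.1 -0.2  0.1  0.3 -0.3 -0.1]
case side [553.5 157.9  -3.7] res 0.36 [ 0.2  0.4 -0.1  0.2 -0.  -0.3]
case both [552.8 159.4  -3.6] res 0.64 [ 0.3 -0.4  0.  -0.3  0.3  0.1 -0.1 -0.4 -0.2  0.2 -0.6 -0.1 -0.2 -0.6]
blue top [660.6 -94.9  -2. ] res 0.24 [ 0.  -0.2 -0.1  0.  -0.1  0.2  0.2 -0. ]
blue side [660.8 -98.1  -1.4] res 1.12 [-1.  -1.1 -0.6 -0.4  0.6  0.5  1.   0.9]
blue both [661.  -96.3  -1.7] res 1.73 [ 0.4 -0.3  0.3 -0.1  0.4  0.1  0.8 -0.1 -1.2 -1.7 -0.7 -0.8  0.3 -0.1
  0.7  0.5]
orange top [ 534.2 -279.6   83.1   -3.7] res 0.96 [-0.2  0.3  0.5 -0.4 -1.   0.4  0.9 -0.3 -0.2 -0.1]
orange side [ 534.1 -273.5   91.7   -5.2] res 2.07 [-0.1 -0.9  0.7  0.3  0.5  0.9 -2.1  0.2  1.1 -0.6]
orange both [ 533.1 -276.9   95.9   -4.6] res 1.96 [-0.1 -0.1  0.7 -0.6 -1.4  0.6  0.3 -0.2  0.1 -0.6 -0.5 -0.5  0.6  0.
  0.3  1.4 -2.  -0.   1.3 -0.7]
yellow top [ 527.1 -363.2   92.1   -3.5] res 0.71 [-0.4  0.5  0.7  0.5 -0.  -0.  -0.  -0.4 -0.3 -0.7]
yellow side [ 528.7 -358.8   90.9   -4.9] res 1.96 [ 0.2 -1.2 -0.8 -0.3  0.5  1.  -1.7  0.9  2.  -0.5]
yellow both [ 527.5 -362.1   95.9   -4.5] res 2.12 [-0.3  0.1  0.9  0.3 -0.4 -0.2 -0.5 -0.7  0.  -1.1 -0.3 -0.8 -0.9 -0.5
  0.1  1.5 -1.7  0.7  2.1 -0.6]
```

```bash
python3 - <<'E'
from fit import *
t=snap("top");s=snap("side")
C=np.array([552.8,159,0]);R=Rz(-3.5)
for nm,P in (("photo",[(117,300),(217,304),(200,500),(98,498)]),("cass",[(300,305),(442,318),(428,517),(283,508)])):
    q=[R.T@(hit(t,p,63)-C) for p in T(P,(180,145),5)]; print(nm,np.round(q,1).tolist(),np.mean(q,0).round(1))
for nm,P in (("photo",[(85,158),(312,125),(345,190),(92,228)]),("cass",[(135,412),(392,358)])):
    q=[R.T@(hit(s,p,63)-C) for p in T(P,(240,120),6)]; print(nm,np.round(q,1).tolist())
def box(cx,cy,z0,z1,hx,hy,R,o):
    f=lambda z:[[a*hx+cx,b*hy+cy,z] for a,b in((1,1),(1,-1),(-1,-1),(-1,1),(1,1))]
    return [np.array(f(z1))@R.T+o]+[np.array(f(z0))@R.T+o]
L=box(0,0,0,53,71,136.5,R,C)+box(0,0,8,53,65,130.5,R,C)+box(0,130.5-39-30,8,63,61,30,R,C)+box(0,-130.5+27+42,8,63,61,42,R,C)
L+=box(0,0,0,95,60,23,Rz(-1.8),np.array([660.6,-96.5,0]))
for (x,y,z,h) in((533.5,-277.5,95.5,17),(527.8,-362,95.5,11)):
    L+=box(0,0,-47.5,47.5,60,h,Rz(-4)@Ry(-30),np.array([x,y,z]))
crop(t,"t1",180,145,440,270,3,L)
crop(s,"s1",240,120,390,310,3,L)
E
```

```text
photo [[57.0, 92.3, 63.0], [57.8, 31.8, 63.0], [-59.5, 30.9, 63.0], [-61.7, 91.3, 63.0]] [-1.6 61.6 63. ]
cass [[59.9, -18.0, 63.0], [56.6, -103.5, 63.0], [-62.1, -103.9, 63.0], [-61.5, -18.4, 63.0]] [ -1.7 -60.9  63. ]
photo [[-56.0, 81.7, 63.0], [55.9, 82.9, 63.0], [61.2, 23.5, 63.0], [-59.0, 22.2, 63.0]]
cass [[-55.8, -117.0, 63.0], [57.3, -107.9, 63.0]]
```

View pics/t1.png

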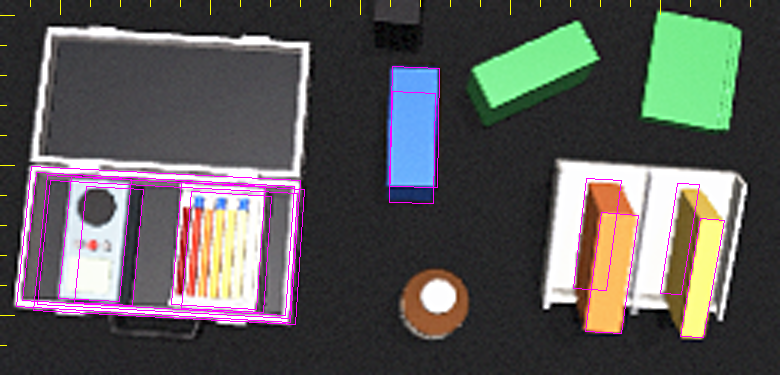

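View pics/s1.png

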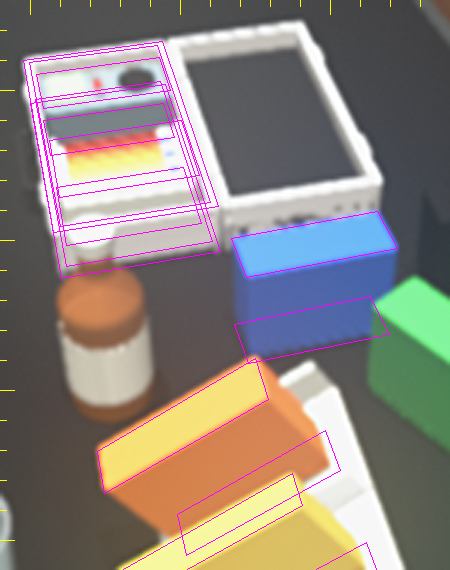

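```bash
cat > d.py <<'E'
# usage: d.py x y z yaw tilt : remaining shift in tool axes (m) & rotvec (deg); tool x along yaw dir, tilt: approach leaning away from robot
import sys; from fit import *
from scipy.spatial.transform import Rotation as Ro
x,y,z,yaw,tilt=map(float,sys.argv[1:6])
B=Rz(yaw)@Ry(-tilt)   # block frame
Rt=np.stack([B[:,1],-B[:,2],-B[:,0]],1)  # tool x=block y, tool y = -block z, tool z = -block x
s=state(); R=s["eef_rot"]
d=np.array([x,y,z])-s["tool_pos"]
print("t",round(s["time_s"],2),"pos",s["tool_pos"].round(1),"w",round(s["width"],1),"F",s["contact_force"].round(1),"q",s["joint_pos"].round(0))
print("shift now-axes m",(R.T@d/1000).round(4),"rot",Ro.from_matrix(R.T@Rt).as_rotvec(degrees=True).round(2),"shift target-axes",(Rt.T@d/1000).round(4))
E
python3 d.py 660.6 -96.5 160 -1.8 0
python3 -m crank '[{"linear":[0,0,0],"dr":[0,-9.8,0],"claw":1},{"linear":[0,0,0],"dr":[0,-9.8,0],"claw":1},{"linear":[-0.04,0,-0.035],"dr":[0,0,0],"claw":1},{"linear":[-0.04,0,-0.035],"dr":[0,0,0],"claw":1},{"linear":[-0.04,0,-0.035],"dr":[0,0,0],"claw":1},{"linear":[-0.04,0,-0.035],"dr":[0,0,0],"claw":1},{"linear":[-0.04,0,-0.035],"dr":[0,0,0],"claw":1},{"linear":[-0.04,0,-0.035],"dr":[0,0,0],"claw":1}]' 40
python3 d.py 660.6 -96.5 160 -1.8 0
```

```text
t 0.4 pos [191.2 488.9 242.2] w 85.3 F [ 0.8 -0.7  0.6] q [60. 15. -3. 72. -0. 81.]
shift now-axes m [-0.3742  0.0823 -0.6504] rot [-0.000e+00 -1.956e+01 -1.000e-02] shift target-axes [-0.5704  0.0822 -0.4876]
time_s: 1.4
tool_pos: [394.7, 241.1, 242.4]
eef_rot: [[0.031, 0.0, -1.0], [1.0, 0.0, 0.031], [0.0, -1.0, -0.0]]
contact_force: [0.7, 0.5, -0.3]
width: 85.2
t 1.4 pos [394.7 241.1 242.4] w 85.2 F [ 0.7  0.5 -0.3] q [ 21.   9. -11.  70.   0.  23.]
shift now-axes m [-0.3293  0.0825 -0.2761] rot [0.02 0.04 0.01] shift target-axes [-0.3291  0.0824 -0.2764]
```

```bash
python3 -m crank '[{"linear":[-0.041,0.002,-0.0345],"dr":[0,0,0],"claw":1},{"linear":[-0.041,0.002,-0.0345],"dr":[0,0,0],"claw":1},{"linear":[-0.041,0.002,-0.0345],"dr":[0,0,0],"claw":1},{"linear":[-0.041,0.002,-0.0345],"dr":[0,0,0],"claw":1},{"linear":[-0.041,0.002,-0.0345],"dr":[0,0,0],"claw":1},{"linear":[-0.041,0.002,-0.0345],"dr":[0,0,0],"claw":1},{"linear":[-0.041,0.035,-0.0345],"dr":[0,0,0],"claw":1},{"linear":[-0.041,0.035,-0.0345],"dr":[0,0,0],"claw":1}]' 40
python3 d.py 660.6 -96.5 160 -1.8 0
python3 - <<'E'
from fit import *
t=snap("top");s=snap("side")
crop(t,"t2",270,140,370,240,6); crop(s,"s2",260,60,420,260,3)
E
```

```text
time_s: 2.4
tool_pos: [659.1, -93.4, 161.1]
eef_rot: [[0.031, 0.001, -1.0], [1.0, -0.0, 0.031], [-0.0, -1.0, -0.001]]
contact_force: [1.1, 0.3, 1.3]
width: 85.6
t 2.4 pos [659.1 -93.4 161.1] w 85.6 F [1.1 0.3 1.3] q [-15.  31.  10.  69.   0. -13.]
shift now-axes m [-0.0031  0.0012 -0.0016] rot [ 0.05  0.03 -0.01] shift target-axes [-0.0031  0.0011 -0.0016]
```

View pics/t2.png

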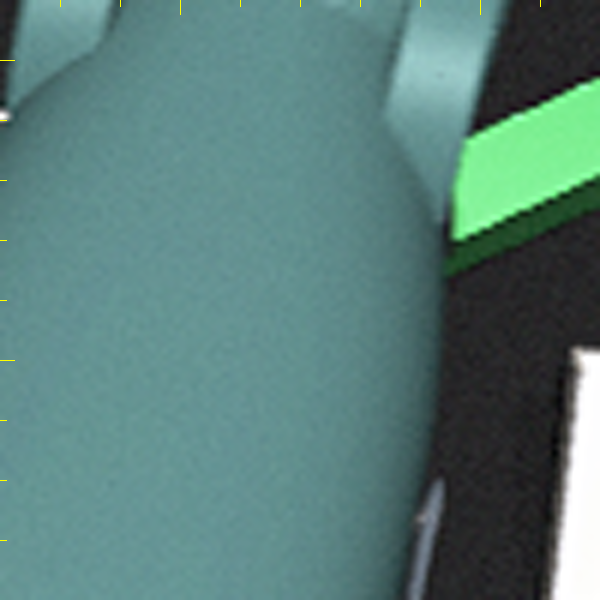

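View pics/s2.png

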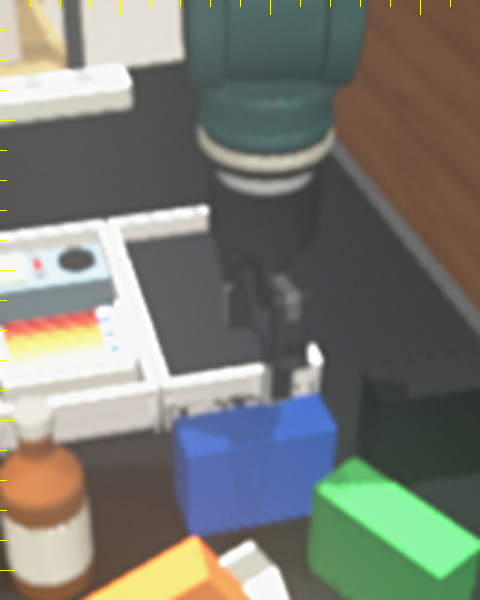

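```bash
python3 -m crank '[{"linear":[-0.002,0.03,-0.0016],"dr":[0,0,0],"claw":1},{"linear":[0,0.03,0],"dr":[0,0,0],"claw":1},{"linear":[0,0.027,0],"dr":[0,0,0],"claw":1},{"linear":[0,0,0],"dr":[0,0,0],"claw":0.4},{"linear":[0,0,0],"dr":[0,0,0],"claw":0.4},{"linear":[0,0,0],"dr":[0,0,0],"claw":0.4},{"linear":[0,0,0],"dr":[0,0,0],"claw":0.4}]' 40
python3 d.py 660.6 -96.5 73 -1.8 0
```

```text
time_s: 3.38
tool_pos: [660.3, -94.0, 76.6]
eef_rot: [[0.031, 0.002, -1.0], [1.0, -0.001, 0.031], [-0.001, -1.0, -0.003]]
contact_force: [-0.3, -0.5, 7.2]
width: 45.6
t 3.38 pos [660.3 -94.   76.6] w 45.6 F [-0.3 -0.5  7.2] q [-15.  34.   1.  58.   0. -13.]
shift now-axes m [-0.0025  0.0036 -0.0003] rot [ 0.14  0.04 -0.03] shift target-axes [-0.0025  0.0036 -0.0003]
```

```bash
python3 -m crank '[{"linear":[0,0,0],"dr":[0,0,0],"claw":0.3},{"linear":[0,0,0],"dr":[0,0,0],"claw":0.3},{"linear":[0,-0.03,0],"dr":[0,0,0],"claw":0.3},{"linear":[0,-0.045,0],"dr":[0,0,0],"claw":0.3},{"linear":[0,-0.045,0],"dr":[0,0,0],"claw":0.3},{"linear":[0.02,-0.045,0],"dr":[0,0,0],"claw":0.3},{"linear":[0.04,0,0.01],"dr":[0,0,0],"claw":0.3},{"linear":[0.04,0,0.02],"dr":[0,0,0],"claw":0.3}]' 50
python3 d.py 558 165 240 -3.5 0
```

```text
time_s: 4.38
tool_pos: [632.8, 8.0, 240.9]
eef_rot: [[0.031, 0.002, -1.0], [1.0, -0.0, 0.031], [-0.0, -1.0, -0.002]]
contact_force: [-0.2, 0.7, -0.8]
width: 45.5
t 4.38 pos [632.8   8.  240.9] w 45.5 F [-0.2  0.7 -0.8] q [-7. 26. 14. 78.  0. -5.]
shift now-axes m [0.1546 0.0007 0.0797] rot [0.1  1.71 0.  ] shift target-axes [0.1522 0.0009 0.0842]
```

```bash
python3 -m crank '[{"linear":[0.03,0,0.018],"dr":[0,1.7,0],"claw":0.3},{"linear":[0.04,0,0.022],"dr":[0,0,0],"claw":0.3},{"linear":[0.04,0,0.022],"dr":[0,0,0],"claw":0.3},{"linear":[0.03,0.02,0.022],"dr":[0,0,0],"claw":0.3},{"linear":[0.01,0.02,0.005],"dr":[0,0,0],"claw":0.3},{"linear":[0,0,0],"dr":[0,0,0],"claw":0.3},{"linear":[0,0,0],"dr":[0,0,0],"claw":0.3}]' 50
python3 d.py 553.2 165 200 -3.5 0
python3 - <<'E'
from fit import *
t=snap("top");s=snap("side")
crop(t,"t3",170,130,300,260,4); crop(s,"s3",220,70,380,220,5)
E
```

```text
time_s: 5.25
tool_pos: [552.5, 161.3, 201.0]
eef_rot: [[0.061, 0.001, -0.998], [0.998, 0.0, 0.061], [0.0, -1.0, -0.001]]
contact_force: [0.2, -0.3, -0.7]
width: 45.2
t 5.25 pos [552.5 161.3 201. ] w 45.2 F [ 0.2 -0.3 -0.7] q [ 8. 21. -1. 68. -0. 12.]
shift now-axes m [ 0.0038  0.001  -0.0004] rot [0.07 0.02 0.01] shift target-axes [ 0.0038  0.001  -0.0004]
```

View pics/t3.png

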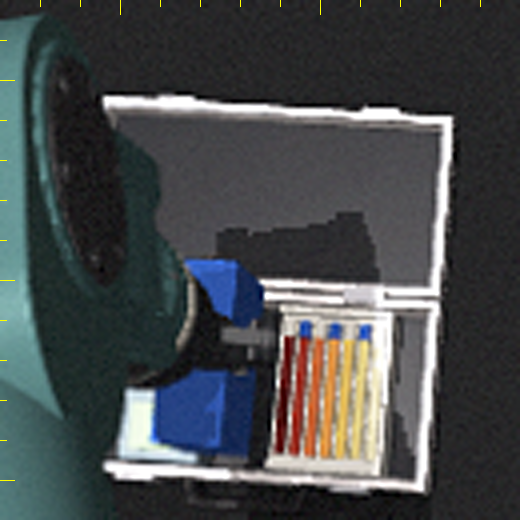

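View pics/s3.png

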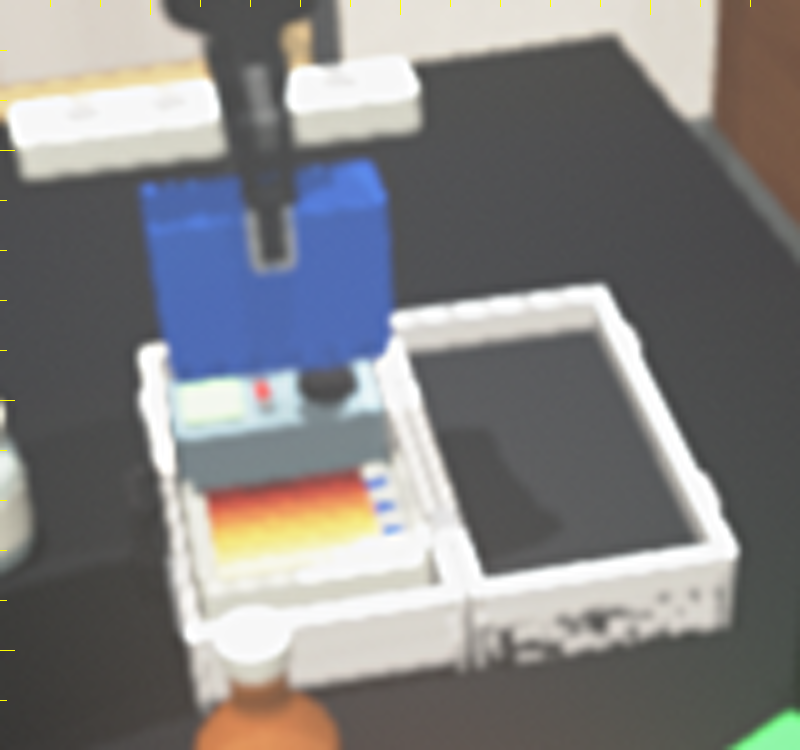

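```bash
cat >> fit.py <<'E'
def box(cx,cy,z0,z1,hx,hy,R,o):
    f=lambda z:[[a*hx+cx,b*hy+cy,z] for a,b in((1,1),(1,-1),(-1,-1),(-1,1),(1,1))]
    L=[np.array(f(z1)),np.array(f(z0))]+[np.array([[a*hx+cx,b*hy+cy,z0],[a*hx+cx,b*hy+cy,z1]]) for a,b in((1,1),(1,-1),(-1,-1),(-1,1))]
    return [l@R.T+o for l in L]
def case(C,yaw,p=61.5,c=-61.5,h=63):
    R=Rz(yaw); C=np.array([*C,0.])
    return box(0,0,0,53,71,136.5,R,C)[:1]+box(0,0,8,53,65,130.5,R,C)[:1]+box(0,p,8,h,61,30,R,C)[:1]+box(0,c,8,h,61,42,R,C)[:1]
E
python3 - <<'E'
from fit import *
t=snap("top");s=snap("side")
L=case((552.8,159),-3.5,h=60)
L+=box(0,0,-76.6,18.4,60,23,Rz(-3.5),state()["tool_pos"])
crop(t,"t4",170,130,300,260,4,L); crop(s,"s4",220,70,380,220,5,L)
E
```

```text
(no output)
```

View pics/t4.png

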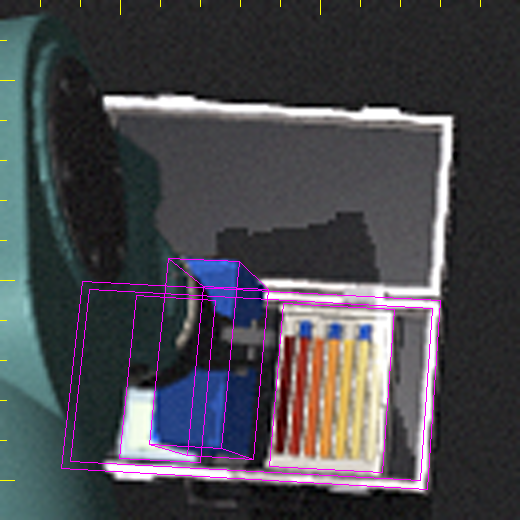

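View pics/s4.png

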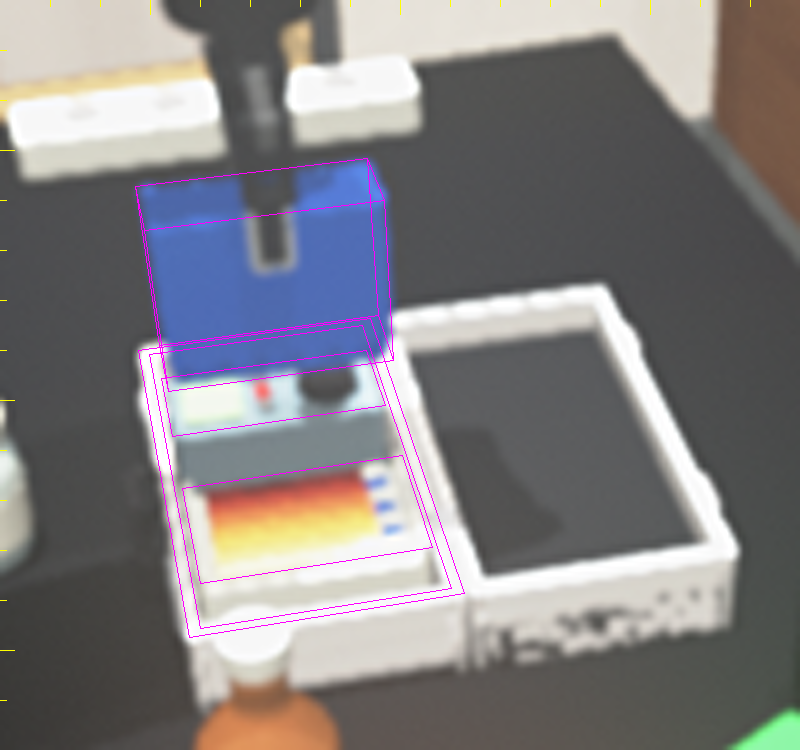

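```bash
python3 -m crank '[{"linear":[0.0037,0.02,0],"dr":[0,0,0],"claw":0.3},{"linear":[0,0.03,0],"dr":[0,0,0],"claw":0.3},{"linear":[0,0.01,0],"dr":[0,0,0],"claw":0.3},{"linear":[0,0.008,0],"dr":[0,0,0],"claw":0.3}]' 50
python3 d.py 553.2 165 84.6 -3.5 0
python3 - <<'E'
from fit import *
s=snap("side");crop(s,"s5",220,70,380,220,5)
E
```

```text
time_s: 5.95
tool_pos: [552.5, 165.2, 132.1]
eef_rot: [[0.061, 0.0, -0.998], [0.998, 0.0, 0.061], [0.0, -1.0, -0.0]]
contact_force: [-0.8, 0.8, -0.9]
width: 45.2
t 5.95 pos [552.5 165.2 132.1] w 45.2 F [-0.8  0.8 -0.9] q [ 9. 23. -8. 59. -0. 12.]
shift now-axes m [-0.0002  0.0475 -0.0007] rot [0.03 0.02 0.  ] shift target-axes [-0.0002  0.0475 -0.0007]
```

View pics/s5.png

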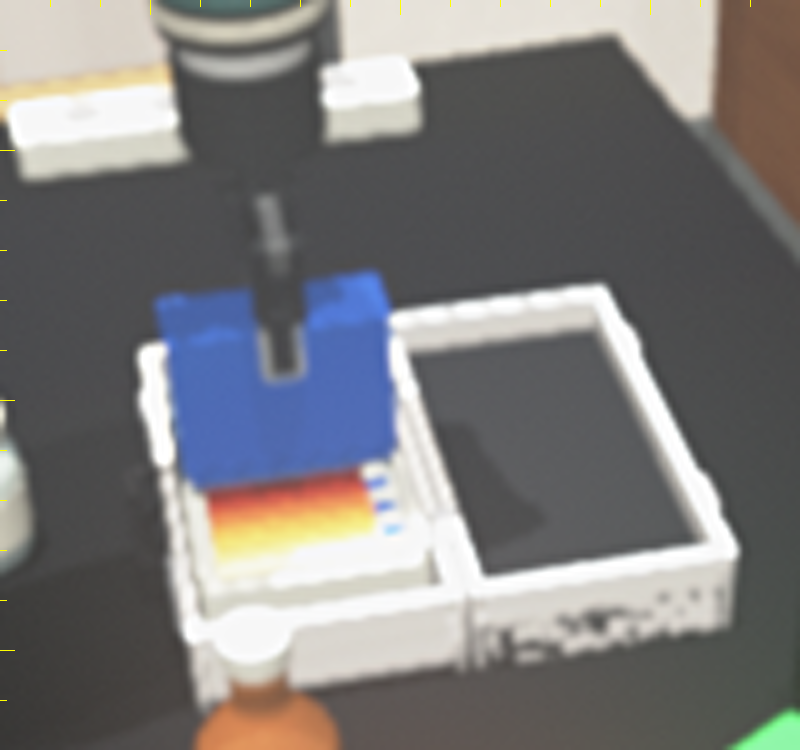

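```bash
python3 -m crank '[{"linear":[0,0.007,0],"dr":[0,0,0],"claw":0.3},{"linear":[0,0.007,0],"dr":[0,0,0],"claw":0.3}]' 50
python3 d.py 553.2 165 84.6 -3.5 0
python3 -m crank '[{"linear":[0,0.007,0],"dr":[0,0,0],"claw":0.3},{"linear":[0,0.007,0],"dr":[0,0,0],"claw":0.3}]' 50
python3 d.py 553.2 165 84.6 -3.5 0
```

```text
time_s: 6.25
tool_pos: [552.4, 165.4, 118.0]
eef_rot: [[0.06, 0.001, -0.998], [0.998, 0.0, 0.06], [0.0, -1.0, -0.001]]
contact_force: [-0.6, 0.1, -0.8]
width: 45.2
t 6.25 pos [552.4 165.4 118. ] w 45.2 F [-0.6  0.1 -0.8] q [  9.  24. -10.  57.   0.  12.]
shift now-axes m [-0.0004  0.0334 -0.0008] rot [0.05 0.04 0.01] shift target-axes [-0.0004  0.0334 -0.0008]
time_s: 6.5
tool_pos: [552.1, 165.4, 103.5]
eef_rot: [[0.06, -0.0, -0.998], [0.998, 0.0, 0.06], [-0.0, -1.0, 0.0]]
contact_force: [0.2, -0.7, -0.5]
width: 45.5
t 6.5 pos [552.1 165.4 103.5] w 45.5 F [ 0.2 -0.7 -0.5] q [  9.  24. -11.  55.   0.  12.]
shift now-axes m [-0.0003  0.0189 -0.0011] rot [-0.    0.04 -0.  ] shift target-axes [-0.0003  0.0189 -0.0011]
```

Inside without contact. Continue to the floor.

```bash
python3 -m crank '[{"linear":[0,0.007,0],"dr":[0,0,0],"claw":0.3},{"linear":[0,0.007,0],"dr":[0,0,0],"claw":0.3}]' 50
python3 -m crank '[{"linear":[0,0.003,0],"dr":[0,0,0],"claw":0.3},{"linear":[0,0.002,0],"dr":[0,0,0],"claw":0.3}]' 50
python3 d.py 553.2 165 84.6 -3.5 0
```

```text
time_s: 6.75
tool_pos: [552.1, 165.4, 89.4]
eef_rot: [[0.06, -0.0, -0.998], [0.998, 0.0, 0.06], [-0.0, -1.0, 0.0]]
contact_force: [0.2, 0.6, -0.7]
width: 45.3
time_s: 7.0
tool_pos: [552.2, 165.4, 84.8]
eef_rot: [[0.06, -0.0, -0.998], [0.998, -0.0, 0.06], [-0.0, -1.0, 0.0]]
contact_force: [-0.3, 0.0, -1.3]
width: 45.3
t 7.0 pos [552.2 165.4  84.8] w 45.3 F [-0.3  0.  -1.3] q [  9.  25. -13.  52.  -0.  12.]
shift now-axes m [-0.0003  0.0002 -0.0011] rot [-0.    0.04 -0.  ] shift target-axes [-0.0003  0.0002 -0.0011]
```

```bash
python3 -m crank '[{"linear":[0,0.002,0],"dr":[0,0,0],"claw":0.3},{"linear":[0,0.001,0],"dr":[0,0,0],"claw":0.3}]' 50
python3 - <<'E'
from fit import *
s=snap("side");t=snap("top");L=box(0,6,8,103,60,23,Rz(-3.5),np.array([552.8,159,0]))
crop(s,"s6",220,70,380,220,5,L);crop(t,"t6",170,130,300,260,4)
E
```

```text
time_s: 7.25
tool_pos: [552.1, 165.3, 84.5]
eef_rot: [[0.06, 0.002, -0.998], [0.998, -0.0, 0.06], [0.0, -1.0, -0.002]]
contact_force: [-18.0, -5.2, 49.4]
width: 45.4
```

View pics/s6.png

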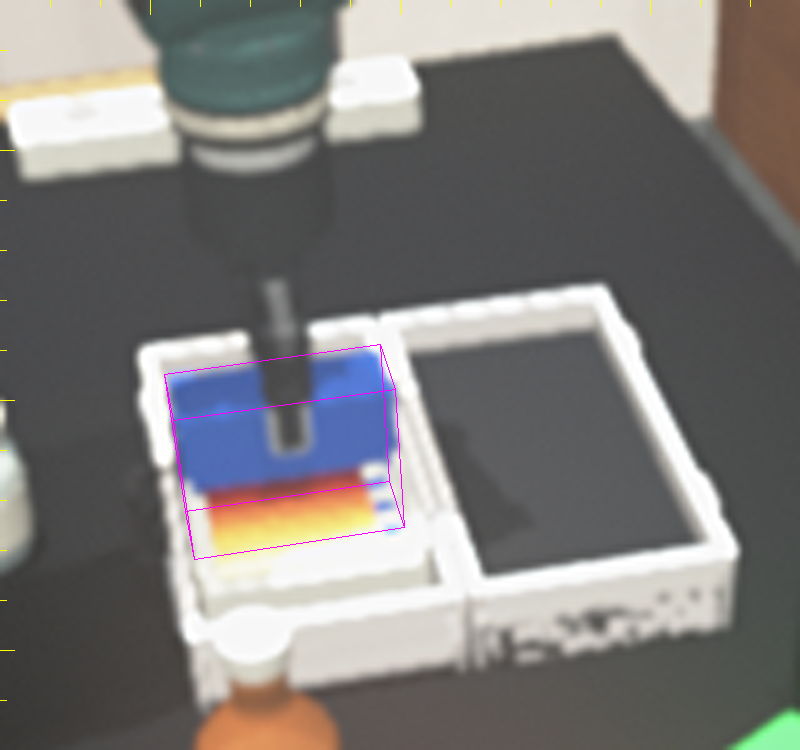

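```bash
python3 -m crank '[{"linear":[0,-0.001,0],"dr":[0,0,0],"claw":0.3},{"linear":[0,0,0],"dr":[0,0,0],"claw":0.75},{"linear":[0,0,0],"dr":[0,0,0],"claw":0.75},{"linear":[0,0,0],"dr":[0,0,0],"claw":0.75}]' 50
python3 -m crank '[{"linear":[0,-0.02,0],"dr":[0,0,0],"claw":0.75},{"linear":[0,-0.05,0],"dr":[0,0,0],"claw":1},{"linear":[0,-0.06,0],"dr":[0,0,0],"claw":1},{"linear":[0,-0.06,0],"dr":[0,0,0],"claw":1}]' 50
python3 d.py 533 -277 250 -4 0
```

```text
time_s: 7.85
tool_pos: [552.2, 165.4, 82.8]
eef_rot: [[0.06, -0.0, -0.998], [0.998, -0.0, 0.06], [-0.0, -1.0, 0.0]]
contact_force: [-1.2, 0.4, 0.1]
width: 64.1
time_s: 8.35
tool_pos: [551.8, 165.3, 274.7]
eef_rot: [[0.06, -0.0, -0.998], [0.998, -0.0, 0.06], [-0.0, -1.0, 0.0]]
contact_force: [0.9, -0.7, 0.2]
width: 85.0
t 8.35 pos [551.8 165.3 274.7] w 85.0 F [ 0.9 -0.7  0.2] q [ 9. 20.  9. 79.  0. 12.]
shift now-axes m [-0.4427  0.0248 -0.0079] rot [-0.01  0.54 -0.  ] shift target-axes [-0.4426  0.0247 -0.0121]
```

```bash
python3 -m crank '[{"linear":[-0.055,0,0],"dr":[0,0.5,0],"claw":1},{"linear":[-0.055,0,0],"dr":[0,0,0],"claw":0.8},{"linear":[-0.055,0,0],"dr":[0,0,0],"claw":0.8},{"linear":[-0.055,0,0],"dr":[0,0,0],"claw":0.8},{"linear":[-0.055,0,0.01],"dr":[0,0,0],"claw":0.8},{"linear":[-0.055,0,0.02],"dr":[0,0,0],"claw":0.8},{"linear":[-0.055,0,0.03],"dr":[0,0,0],"claw":0.8},{"linear":[-0.053,0,0.03],"dr":[0,0,0],"claw":0.8}]' 50
python3 d.py 479 -273.7 190 -4 30
python3 - <<'E'
from fit import *
s=snap("side");t=snap("top");L=case((552.8,159),-3.5,h=60)+box(0,6,8,103,60,23,Rz(-3.5),np.array([552.8,159,0]))
crop(s,"s7",240,100,380,220,5,L);crop(t,"t7",180,145,290,260,5,L)
E
```

```text
time_s: 9.35
tool_pos: [431.5, -266.8, 272.8]
eef_rot: [[0.069, -0.0, -0.998], [0.998, 0.0, 0.069], [0.0, -1.0, 0.0]]
contact_force: [1.2, -0.7, -0.5]
width: 68.2
t 9.35 pos [ 431.5 -266.8  272.8] w 68.2 F [ 1.2 -0.7 -0.5] q [-41.  13.  -1.  76.  -0. -37.]
shift now-axes m [-0.0036  0.0828 -0.0479] rot [-3.e+01  4.e-02  1.e-02] shift target-axes [-0.0035  0.0956 -0.0001]
```

View pics/s7.png

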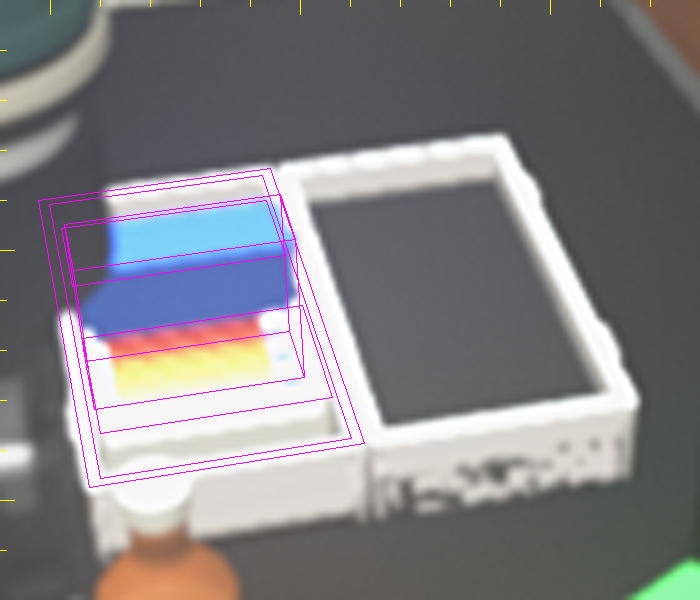

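View pics/t7.png

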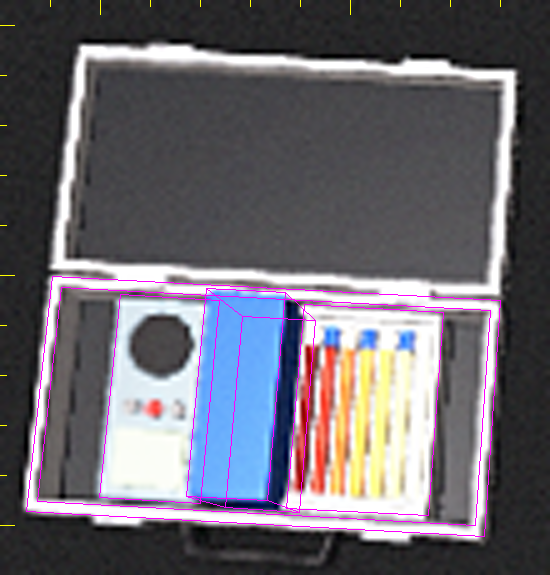

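```bash
python3 -m crank '[{"linear":[0,0,0],"dr":[-10,0,0],"claw":0.8},{"linear":[0,0,0],"dr":[-10,0,0],"claw":0.8},{"linear":[0,0,0],"dr":[-10,0,0],"claw":0.8},{"linear":[-0.0035,0.035,0],"dr":[0,0,0],"claw":0.8},{"linear":[0,0.035,0],"dr":[0,0,0],"claw":0.8},{"linear":[0,0.025,0],"dr":[0,0,0],"claw":0.8}]' 50
python3 d.py 519 -276.5 120.6 -4 30
python3 - <<'E'
from fit import *
s=snap("side");t=snap("top");L=[]
for (x,y,z,h) in((533.5,-277.5,95.5,17),(527.8,-362,95.5,11)):
    L+=box(0,0,-47.5,47.5,60,h,Rz(-4)@Ry(-30),np.array([x,y,z]))
crop(s,"s8",250,170,400,360,3,L);crop(t,"t8",350,180,440,280,5)
E
```

```text
time_s: 10.2
tool_pos: [480.2, -271.5, 189.5]
eef_rot: [[0.069, 0.498, -0.864], [0.998, -0.034, 0.06], [0.001, -0.866, -0.5]]
contact_force: [0.2, 0.2, 0.5]
width: 68.4
t 10.2 pos [ 480.2 -271.5  189.5] w 68.4 F [0.2 0.2 0.5] q [-48.   5. -33.  30.  20. -40.]
shift now-axes m [-0.0024  0.0792  0.0006] rot [-0.03  0.02  0.06] shift target-axes [-0.0023  0.0792  0.0006]
```

View pics/s8.png

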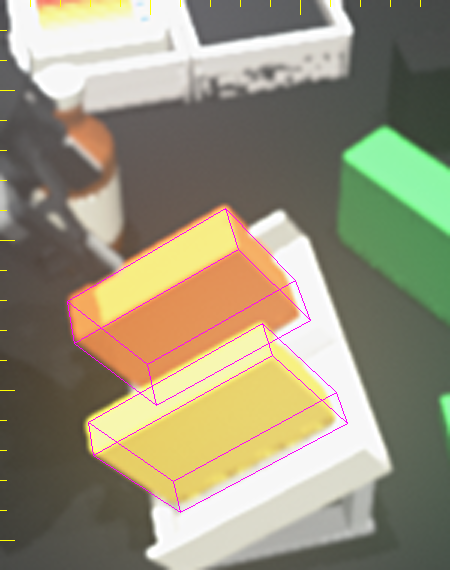

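View pics/t8.png

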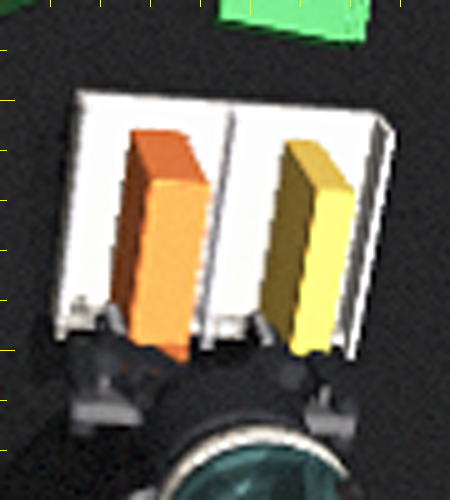

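```bash
python3 -m crank '[{"linear":[-0.0015,0.025,0],"dr":[0,0,0],"claw":0.8},{"linear":[0,0.025,0],"dr":[0,0,0],"claw":0.8},{"linear":[0,0.02,0],"dr":[0,0,0],"claw":0.8},{"linear":[0,0.008,0],"dr":[0,0,0],"claw":0.8}]' 50
python3 d.py 519 -276.5 120.6 -4 30
python3 - <<'E'
from fit import *
s=snap("side");t=snap("top")
crop(s,"s9",250,170,400,360,3);crop(t,"t9",350,180,440,280,5)
E
```

```text
time_s: 10.8
tool_pos: [518.8, -276.0, 123.1]
eef_rot: [[0.069, 0.499, -0.864], [0.998, -0.034, 0.06], [0.0, -0.866, -0.5]]
contact_force: [0.2, 0.4, -0.8]
width: 68.4
t 10.8 pos [ 518.8 -276.   123.1] w 68.4 F [ 0.2  0.4 -0.8] q [-45.  12. -36.  19.  19. -37.]
shift now-axes m [-0.0005  0.0023  0.001 ] rot [-0.02  0.05  0.05] shift target-axes [-0.0005  0.0023  0.001 ]
```

View pics/s9.png

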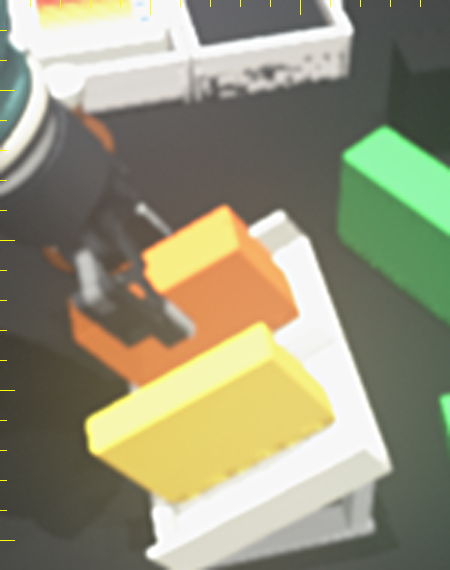

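View pics/t9.png

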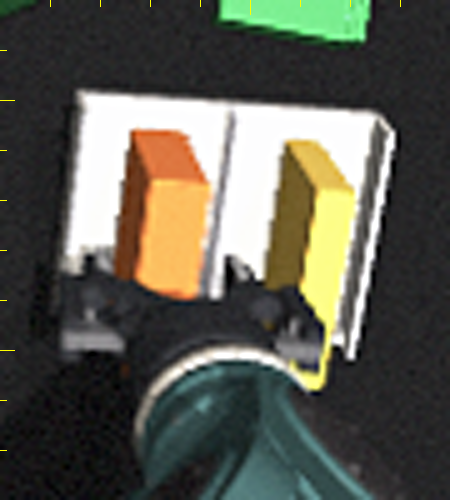

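Straddled well. Close and lift along the tool axis.

```bash
python3 -m crank '[{"linear":[0,0,0],"dr":[0,0,0],"claw":0.2},{"linear":[0,0,0],"dr":[0,0,0],"claw":0.2},{"linear":[0,0,0],"dr":[0,0,0],"claw":0.2},{"linear":[0,0,0],"dr":[0,0,0],"claw":0.2},{"linear":[0,0,0],"dr":[0,0,0],"claw":0.2},{"linear":[0,0,0],"dr":[0,0,0],"claw":0.2}]' 50
python3 d.py 519 -276.5 120.6 -4 30
```

```text
time_s: 11.65
tool_pos: [518.6, -276.4, 124.0]
eef_rot: [[0.069, 0.5, -0.863], [0.998, -0.035, 0.06], [-0.001, -0.866, -0.501]]
contact_force: [-5.3, 1.9, 7.8]
width: 33.2
t 11.65 pos [ 518.6 -276.4  124. ] w 33.2 F [-5.3  1.9  7.8] q [-45.  12. -36.  19.  19. -37.]
shift now-axes m [-0.0001  0.0032  0.0013] rot [ 0.06  0.04 -0.01] shift target-axes [-0.0001  0.0032  0.0013]
```

```bash
python3 -m crank '[{"linear":[0,-0.02,0],"dr":[0,0,0],"claw":0.2},{"linear":[0,-0.035,0],"dr":[0,0,0],"claw":0.2},{"linear":[0,-0.05,0],"dr":[0,0,0],"claw":0.2},{"linear":[0,-0.05,0],"dr":[0,0,0],"claw":0.2},{"linear":[0,-0.02,0],"dr":[10,0,0],"claw":0.2},{"linear":[0,-0.02,0],"dr":[10,0,0],"claw":0.2},{"linear":[0,-0.02,0],"dr":[10,0,0],"claw":0.2}]' 50
python3 d.py 559.6 269.8 290 -3.5 0
```

```text
time_s: 12.52
tool_pos: [420.3, -269.5, 315.4]
eef_rot: [[0.069, -0.004, -0.998], [0.998, -0.002, 0.069], [-0.002, -1.0, 0.004]]
contact_force: [0.4, -1.4, -0.7]
width: 33.4
t 12.53 pos [ 420.3 -269.5  315.4] w 33.4 F [ 0.4 -1.4 -0.7] q [-42.  12.   4.  82.  -0. -38.]
shift now-axes m [ 0.5477  0.0238 -0.1017] rot [-0.21 -0.48 -0.12] shift target-axes [ 0.5468  0.0254 -0.1061]
```

```bash
python3 -m crank '[{"linear":[0.04,0,0],"dr":[0,-0.5,0],"claw":0.2},{"linear":[0.055,0,0],"dr":[0,0,0],"claw":0.2},{"linear":[0.055,0,0],"dr":[0,0,0],"claw":0.2},{"linear":[0.055,0,-0.015],"dr":[0,0,0],"claw":0.2},{"linear":[0.055,0,-0.015],"dr":[0,0,0],"claw":0.2},{"linear":[0.055,0,-0.015],"dr":[0,0,0],"claw":0.2},{"linear":[0.055,0,-0.015],"dr":[0,0,0],"claw":0.2},{"linear":[0.055,0,-0.015],"dr":[0,0,0],"claw":0.2}]' 50
python3 -m crank '[{"linear":[0.05,0.02,-0.015],"dr":[0,0,0],"claw":0.2},{"linear":[0.045,0.04,-0.015],"dr":[0,0,0],"claw":0.2},{"linear":[0.02,0.04,0],"dr":[0,0,0],"claw":0.2},{"linear":[0.005,0.01,0],"dr":[0,0,0],"claw":0.2},{"linear":[0,0,0],"dr":[0,0,0],"claw":0.2}]' 50
python3 d.py 559.6 269.8 200 -3.5 0
python3 - <<'E'
from fit import *
t=snap("top");s=snap("side")
L=case((552.8,159),-3.5,h=60)
L+=box(0,0,-79.5,15.5,60,17,Rz(-3.5),state()["tool_pos"])
crop(t,"t10",150,130,300,260,5,L); crop(s,"s10",220,70,380,220,5,L)
E
```

```text
time_s: 13.52
tool_pos: [522.0, 152.1, 313.7]
eef_rot: [[0.06, 0.001, -0.998], [0.998, 0.0, 0.06], [0.0, -1.0, -0.001]]
contact_force: [0.5, -0.4, -1.2]
width: 33.4
time_s: 14.15
tool_pos: [559.0, 267.7, 204.0]
eef_rot: [[0.06, 0.0, -0.998], [0.998, -0.0, 0.06], [-0.0, -1.0, -0.0]]
contact_force: [-0.0, -0.7, -0.3]
width: 33.3
t 14.15 pos [559.  267.7 204. ] w 33.3 F [-0.  -0.7 -0.3] q [18. 25.  7. 72. -0. 22.]
shift now-axes m [ 0.0021  0.004  -0.0004] rot [ 0.01  0.03 -0.  ] shift target-axes [ 0.0021  0.004  -0.0004]
```

View pics/t10.png

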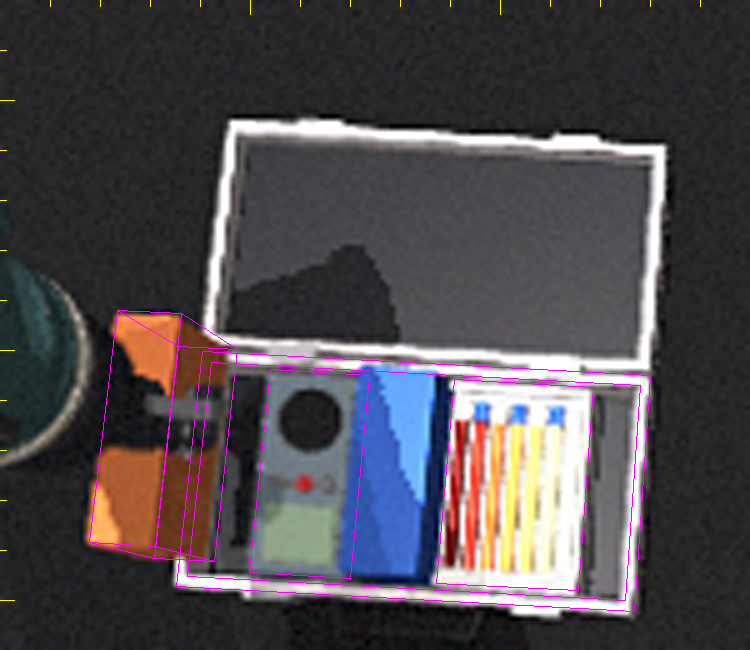

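View pics/s10.png

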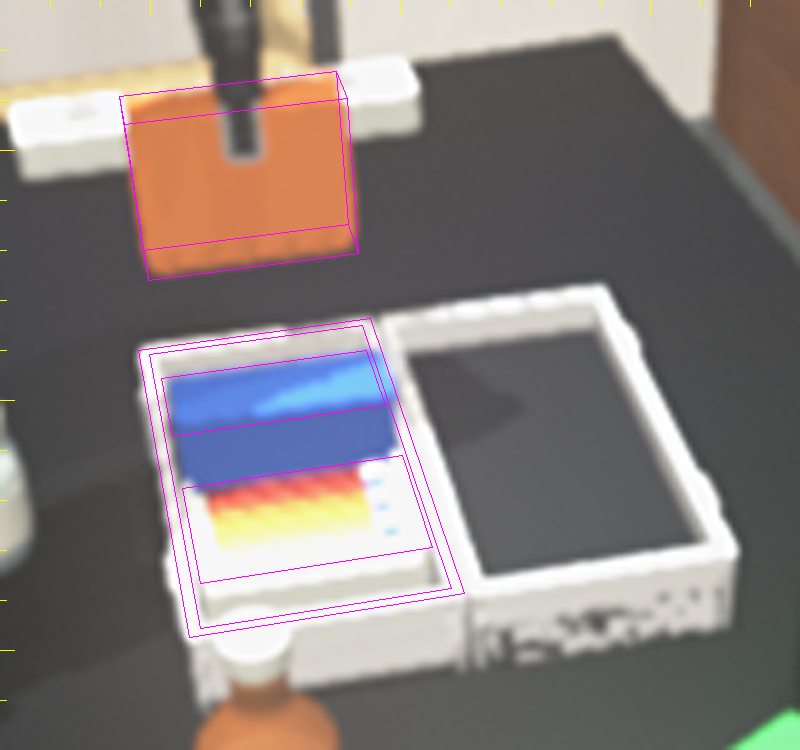

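```bash
python3 -m crank '[{"linear":[0.0022,0.02,-0.0004],"dr":[0,0,0],"claw":0.2},{"linear":[0,0.025,0],"dr":[0,0,0],"claw":0.2},{"linear":[0,0.012,0],"dr":[0,0,0],"claw":0.2}]' 50
python3 -m crank '[{"linear":[0,0.007,0],"dr":[0,0,0],"claw":0.2},{"linear":[0,0.007,0],"dr":[0,0,0],"claw":0.2}]' 50
python3 -m crank '[{"linear":[0,0.007,0],"dr":[0,0,0],"claw":0.2}]' 50
python3 d.py 559.6 269.8 88 -3.5 0
python3 - <<'E'
from fit import *
t=snap("top");s=snap("side")
crop(t,"t11",150,130,300,260,5); crop(s,"s11",220,70,380,220,5)
E
```

```text
time_s: 14.62
tool_pos: [559.9, 269.6, 146.6]
eef_rot: [[0.061, 0.001, -0.998], [0.998, 0.0, 0.061], [0.0, -1.0, -0.001]]
contact_force: [0.1, 0.4, -1.2]
width: 33.2
time_s: 14.88
tool_pos: [560.1, 270.3, 132.7]
eef_rot: [[0.061, 0.001, -0.998], [0.998, 0.0, 0.061], [0.0, -1.0, -0.001]]
contact_force: [0.6, -0.5, -0.6]
width: 33.2
time_s: 15.0
tool_pos: [559.9, 270.4, 125.3]
eef_rot: [[0.06, 0.001, -0.998], [0.998, 0.0, 0.06], [0.0, -1.0, -0.001]]
contact_force: [0.1, 0.1, -0.0]
width: 33.3
t 15.0 pos [559.9 270.4 125.3] w 33.3 F [ 0.1  0.1 -0. ] q [18. 28. -2. 61.  0. 22.]
shift now-axes m [-0.0006  0.0373  0.0003] rot [0.05 0.04 0.02] shift target-axes [-0.0006  0.0373  0.0003]
```

View pics/t11.png

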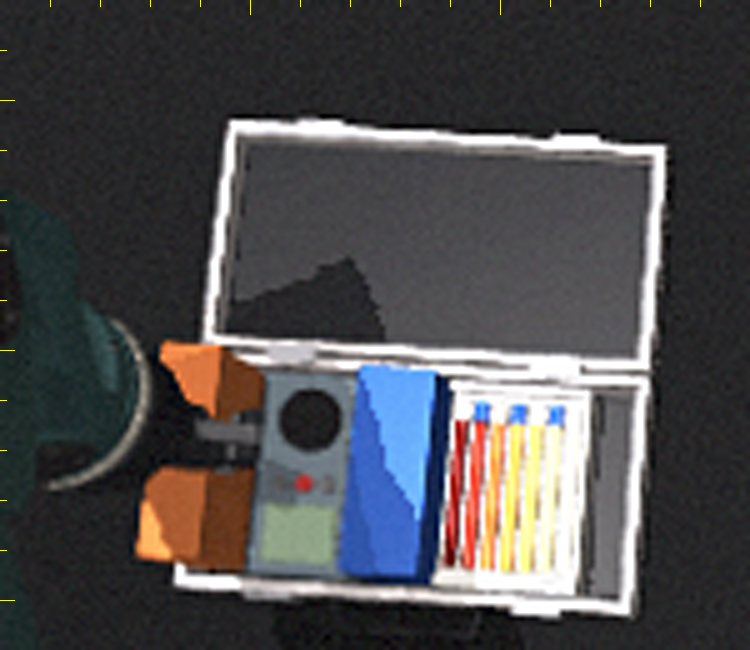

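View pics/s11.png

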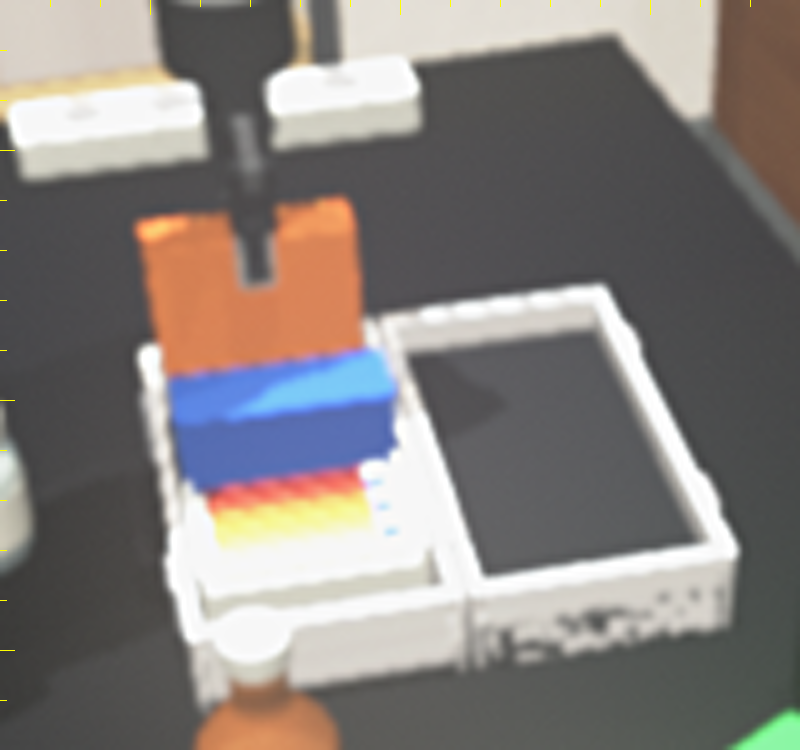

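Foot at z≈45, below the rim, with no force. On down.

```bash
python3 -m crank '[{"linear":[-0.0005,0.006,0],"dr":[0,0,0],"claw":0.2},{"linear":[0,0.006,0],"dr":[0,0,0],"claw":0.2}]' 50
python3 -m crank '[{"linear":[0,0.006,0],"dr":[0,0,0],"claw":0.2},{"linear":[0,0.006,0],"dr":[0,0,0],"claw":0.2}]' 50
python3 -m crank '[{"linear":[0,0.004,0],"dr":[0,0,0],"claw":0.2},{"linear":[0,0.004,0],"dr":[0,0,0],"claw":0.2}]' 50
python3 d.py 559.6 269.8 88 -3.5 0
```

```text
time_s: 15.35
tool_pos: [559.6, 269.8, 112.9]
eef_rot: [[0.06, 0.0, -0.998], [0.998, 0.0, 0.06], [0.0, -1.0, -0.0]]
contact_force: [-0.5, 0.6, -0.5]
width: 33.3
time_s: 15.6
tool_pos: [559.6, 269.8, 100.7]
eef_rot: [[0.06, -0.0, -0.998], [0.998, -0.0, 0.06], [-0.0, -1.0, 0.0]]
contact_force: [-0.2, 0.6, -1.3]
width: 33.5
time_s: 15.85
tool_pos: [559.6, 269.8, 92.9]
eef_rot: [[0.06, 0.0, -0.998], [0.998, 0.0, 0.06], [0.0, -1.0, -0.0]]
contact_force: [0.6, 0.2, -0.5]
width: 33.3
t 15.85 pos [559.6 269.8  92.9] w 33.3 F [ 0.6  0.2 -0.5] q [18. 29. -5. 56. -0. 22.]
shift now-axes m [-0.      0.0049  0.    ] rot [0.   0.04 0.  ] shift target-axes [-0.      0.0049  0.    ]
```

```bash
python3 -m crank '[{"linear":[0,0.002,0],"dr":[0,0,0],"claw":0.2},{"linear":[0,0.002,0],"dr":[0,0,0],"claw":0.2}]' 50
python3 -m crank '[{"linear":[0,0.001,0],"dr":[0,0,0],"claw":0.2}]' 50
```

```text
time_s: 16.1
tool_pos: [559.7, 269.9, 89.1]
eef_rot: [[0.06, 0.0, -0.998], [0.998, 0.0, 0.06], [0.0, -1.0, -0.0]]
contact_force: [0.3, -0.1, -0.4]
width: 33.3
time_s: 16.23
tool_pos: [559.6, 269.9, 88.1]
eef_rot: [[0.06, 0.0, -0.998], [0.998, 0.0, 0.06], [0.0, -1.0, -0.0]]
contact_force: [-0.5, -0.0, -0.3]
width: 33.1
```

```bash
for i in 1 2 3 4; do :; done; python3 -m crank '[{"linear":[0,0.001,0],"dr":[0,0,0],"claw":0.2}]' 50
python3 -m crank '[{"linear":[0,0.001,0],"dr":[0,0,0],"claw":0.2}]' 50
```

```text
time_s: 16.35
tool_pos: [559.6, 269.8, 87.2]
eef_rot: [[0.06, 0.0, -0.998], [0.998, 0.0, 0.06], [0.0, -1.0, -0.0]]
contact_force: [-0.6, -0.1, -0.5]
width: 33.1
time_s: 16.48
tool_pos: [559.6, 269.9, 86.2]
eef_rot: [[0.06, 0.0, -0.998], [0.998, 0.0, 0.06], [0.0, -1.0, -0.0]]
contact_force: [0.9, -0.4, -1.6]
width: 33.3
```

```bash
python3 -m crank '[{"linear":[0,0.001,0],"dr":[0,0,0],"claw":0.2}]' 50
python3 -m crank '[{"linear":[0,0.001,0],"dr":[0,0,0],"claw":0.2}]' 50
```

```text
time_s: 16.6
tool_pos: [559.6, 269.8, 85.1]
eef_rot: [[0.06, 0.0, -0.998], [0.998, -0.0, 0.06], [-0.0, -1.0, -0.0]]
contact_force: [-0.6, 0.4, -0.5]
width: 33.0
time_s: 16.73
tool_pos: [559.6, 269.9, 84.8]
eef_rot: [[0.06, 0.001, -0.998], [0.998, 0.0, 0.06], [0.0, -1.0, -0.001]]
contact_force: [-6.4, -1.4, 19.1]
width: 33.4
```

```bash
python3 -m crank '[{"linear":[0,-0.0005,0],"dr":[0,0,0],"claw":0.2},{"linear":[0,0,0],"dr":[0,0,0],"claw":0.65},{"linear":[0,0,0],"dr":[0,0,0],"claw":0.65},{"linear":[0,0,0],"dr":[0,0,0],"claw":0.65}]' 50
python3 -m crank '[{"linear":[0,-0.02,0],"dr":[0,0,0],"claw":0.65},{"linear":[0,-0.05,0],"dr":[0,0,0],"claw":0.65},{"linear":[0,-0.06,0],"dr":[0,0,0],"claw":0.65},{"linear":[-0.03,-0.06,0],"dr":[0,0,0],"claw":0.65}]' 50
python3 -m crank '[{"linear":[-0.055,0,0],"dr":[0,0.5,0],"claw":0.65},{"linear":[-0.055,0,0],"dr":[0,0,0],"claw":0.65},{"linear":[-0.055,0,0],"dr":[0,0,0],"claw":0.65},{"linear":[-0.055,0,0.015],"dr":[0,0,0],"claw":0.65},{"linear":[-0.055,0,0.015],"dr":[0,0,0],"claw":0.65},{"linear":[-0.055,0,0.015],"dr":[0,0,0],"claw":0.65},{"linear":[-0.055,0,0.015],"dr":[0,0,0],"claw":0.65},{"linear":[-0.055,0,0.015],"dr":[0,0,0],"claw":0.65}]' 50
python3 d.py 513 -361 120.6 -4 30
python3 - <<'E'
from fit import *
t=snap("top");s=snap("side")
L=case((552.8,159),-3.5,h=60)
crop(t,"t12",180,145,290,262,5,L); crop(s,"s12",220,70,380,220,5)
E
```

```text
time_s: 17.23
tool_pos: [559.6, 269.8, 84.5]
eef_rot: [[0.06, -0.0, -0.998], [0.998, -0.0, 0.06], [-0.0, -1.0, 0.0]]
contact_force: [0.0, -0.3, -0.1]
width: 55.2
time_s: 17.73
tool_pos: [557.6, 242.6, 272.4]
eef_rot: [[0.058, 0.0, -0.998], [0.998, 0.0, 0.058], [0.0, -1.0, -0.0]]
contact_force: [1.3, -0.6, -0.6]
width: 55.4
time_s: 18.73
tool_pos: [452.3, -193.5, 270.7]
eef_rot: [[0.069, 0.0, -0.998], [0.998, -0.0, 0.069], [-0.0, -1.0, -0.0]]
contact_force: [0.8, 0.2, 1.3]
width: 55.7
t 18.73 pos [ 452.3 -193.5  270.7] w 55.7 F [0.8 0.2 1.3] q [-33.  11.  -3.  75.   0. -29.]
shift now-axes m [-0.1629  0.1501 -0.0721] rot [-29.98   0.04   0.  ] shift target-axes [-0.1629  0.1661  0.0125]
```

View pics/t12.png

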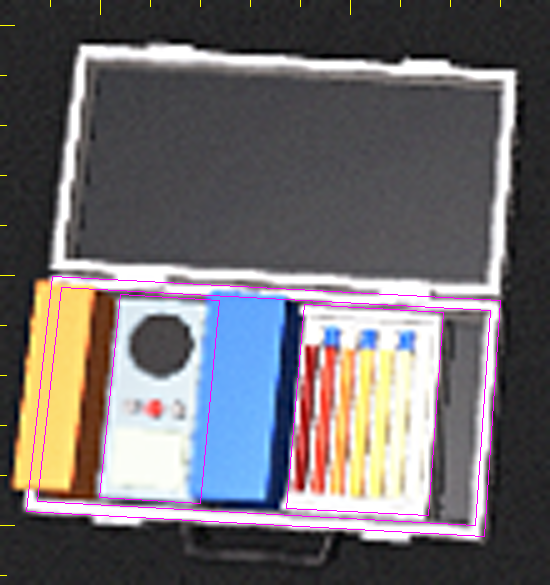

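View pics/s12.png

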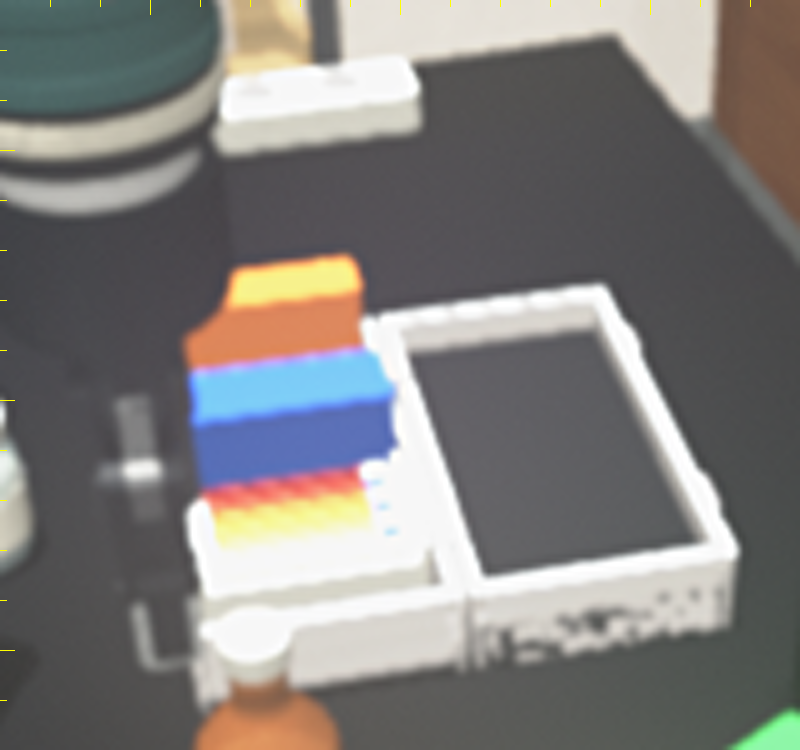

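```bash
python3 -m crank '[{"linear":[-0.04,0,0.02],"dr":[-5,0,0],"claw":0.6},{"linear":[-0.045,0,0],"dr":[-10,0,0],"claw":0.6},{"linear":[-0.045,0,0],"dr":[-10,0,0],"claw":0.6},{"linear":[-0.033,0,0],"dr":[-5,0,0],"claw":0.6},{"linear":[0,0,0],"dr":[0,0,0],"claw":0.6}]' 50
python3 d.py 513.3 -361 120.6 -4 30
```

```text
time_s: 19.45
tool_pos: [420.8, -354.5, 270.1]
eef_rot: [[0.072, 0.499, -0.864], [0.997, -0.036, 0.063], [0.001, -0.866, -0.5]]
contact_force: [0.1, 0.5, 0.1]
width: 51.7
t 19.45 pos [ 420.8 -354.5  270.1] w 51.7 F [0.1 0.5 0.1] q [-61.   4. -20.  49.  25. -53.]
shift now-axes m [ 1.000e-04  1.758e-01 -5.500e-03] rot [ 0.02 -0.14 -0.04] shift target-axes [-1.000e-04  1.758e-01 -5.600e-03]
```

```bash
python3 -m crank '[{"linear":[0,0.035,-0.0055],"dr":[0,0,0],"claw":0.6},{"linear":[0,0.045,0],"dr":[0,0,0],"claw":0.6},{"linear":[0,0.035,0],"dr":[0,0,0],"claw":0.6},{"linear":[0,0.025,0],"dr":[0,0,0],"claw":0.6},{"linear":[0,0.015,0],"dr":[0,0,0],"claw":0.6},{"linear":[0,0,0],"dr":[0,0,0],"claw":0.6}]' 50
python3 d.py 513.3 -361 120.6 -4 30
python3 - <<'E'
from fit import *
s=snap("side");t=snap("top")
crop(s,"s13",250,170,400,360,3);crop(t,"t13",350,180,440,280,5)
E
```

```text
time_s: 20.2
tool_pos: [504.4, -357.9, 138.6]
eef_rot: [[0.068, 0.498, -0.865], [0.998, -0.033, 0.059], [0.001, -0.867, -0.499]]
contact_force: [-1.2, -0.1, 0.5]
width: 51.1
t 20.2 pos [ 504.4 -357.9  138.6] w 51.1 F [-1.2 -0.1  0.5] q [-53.  15. -29.  26.  22. -45.]
shift now-axes m [-0.0025  0.0201  0.0011] rot [-0.06  0.07  0.1 ] shift target-axes [-0.0025  0.0201  0.0011]
```

View pics/s13.png

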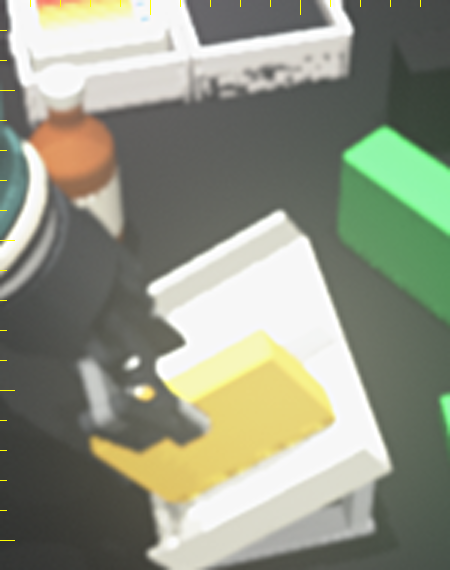

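View pics/t13.png

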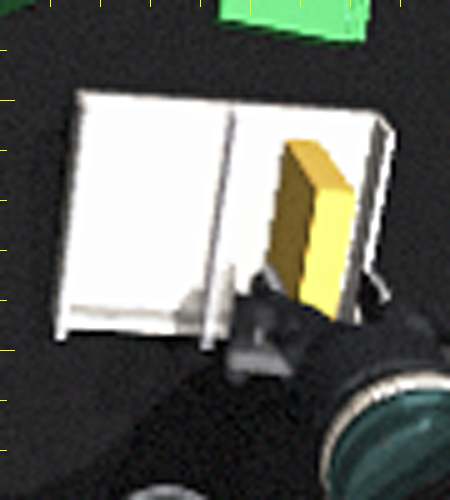

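```bash
python3 -m crank '[{"linear":[-0.0025,0.01,0.001],"dr":[0,0,0],"claw":0.6},{"linear":[0,0.009,0],"dr":[0,0,0],"claw":0.6},{"linear":[0,0,0],"dr":[0,0,0],"claw":0.6}]' 50
python3 d.py 513.3 -361 120.6 -4 30
python3 -m crank '[{"linear":[0,0,0],"dr":[0,0,0],"claw":0.05},{"linear":[0,0,0],"dr":[0,0,0],"claw":0.05},{"linear":[0,0,0],"dr":[0,0,0],"claw":0.05},{"linear":[0,0,0],"dr":[0,0,0],"claw":0.05},{"linear":[0,0,0],"dr":[0,0,0],"claw":0.05},{"linear":[0,0,0],"dr":[0,0,0],"claw":0.05}]' 50
python3 d.py 513.3 -361 120.6 -4 30
```

```text
time_s: 20.68
tool_pos: [512.4, -361.6, 121.3]
eef_rot: [[0.069, 0.498, -0.864], [0.998, -0.034, 0.06], [0.001, -0.866, -0.499]]
contact_force: [-0.7, 0.1, 0.3]
width: 51.3
t 20.68 pos [ 512.4 -361.6  121.3] w 51.3 F [-0.7  0.1  0.3] q [-52.  16. -29.  24.  22. -44.]
shift now-axes m [ 0.0007  0.001  -0.0004] rot [-0.05  0.01  0.06] shift target-axes [ 0.0007  0.001  -0.0004]
time_s: 21.42
tool_pos: [512.5, -362.0, 122.4]
eef_rot: [[0.069, 0.499, -0.864], [0.998, -0.035, 0.06], [-0.0, -0.866, -0.5]]
contact_force: [-3.3, 0.3, 5.8]
width: 21.4
t 21.43 pos [ 512.5 -362.   122.4] w 21.4 F [-3.3  0.3  5.8] q [-52.  16. -29.  24.  22. -44.]
shift now-axes m [0.001  0.002  0.0002] rot [0.02 0.04 0.  ] shift target-axes [0.001  0.002  0.0002]
```

```bash
python3 -m crank '[{"linear":[0,-0.02,0],"dr":[0,0,0],"claw":0.05},{"linear":[0,-0.035,0],"dr":[0,0,0],"claw":0.05},{"linear":[0,-0.05,0],"dr":[0,0,0],"claw":0.05},{"linear":[0,-0.05,0],"dr":[0,0,0],"claw":0.05},{"linear":[0,-0.02,0],"dr":[10,0,0],"claw":0.05},{"linear":[0.02,-0.02,0],"dr":[10,0,0],"claw":0.05},{"linear":[0.03,-0.02,0],"dr":[10,0,0],"claw":0.05}]' 50
python3 d.py 545.7 42.2 315 -3.5 0
```

```text
time_s: 22.3
tool_pos: [417.7, -305.3, 313.5]
eef_rot: [[0.07, -0.005, -0.998], [0.998, -0.002, 0.07], [-0.002, -1.0, 0.005]]
contact_force: [0.1, -1.1, -1.4]
width: 21.3
t 22.3 pos [ 417.7 -305.3  313.5] w 21.3 F [ 0.1 -1.1 -1.4] q [-45.  14.   6.  83.  -0. -41.]
shift now-axes m [ 0.3556 -0.0027 -0.1033] rot [-0.27 -0.52 -0.11] shift target-axes [ 0.3546 -0.0015 -0.1065]
```

```bash
python3 -m crank '[{"linear":[0.045,0,-0.01],"dr":[-0.2,-0.5,0],"claw":0.05},{"linear":[0.05,0,-0.015],"dr":[0,0,0],"claw":0.05},{"linear":[0.05,0,-0.015],"dr":[0,0,0],"claw":0.05},{"linear":[0.05,0,-0.015],"dr":[0,0,0],"claw":0.05},{"linear":[0.05,0,-0.015],"dr":[0,0,0],"claw":0.05},{"linear":[0.05,0.02,-0.015],"dr":[0,0,0],"claw":0.05},{"linear":[0.045,0.045,-0.015],"dr":[0,0,0],"claw":0.05},{"linear":[0.011,0.045,-0.005],"dr":[0,0,0],"claw":0.05}]' 50
python3 d.py 545.7 42.2 200 -3.5 0
python3 -m crank '[{"linear":[0,0,0],"dr":[0,0,0],"claw":0.05}]' 50
python3 - <<'E'
from fit import *
t=snap("top");s=snap("side")
L=case((552.8,159),-3.5,h=60)
L+=box(0,0,-77,18,60,11,Rz(-3.5),state()["tool_pos"])
crop(t,"t14",170,130,300,260,5,L); crop(s,"s14",220,70,380,220,5,L)
E
```

```text
time_s: 23.3
tool_pos: [545.0, 39.1, 203.2]
eef_rot: [[0.058, 0.004, -0.998], [0.998, 0.0, 0.058], [0.0, -1.0, -0.004]]
contact_force: [0.5, -0.5, -0.7]
width: 21.4
t 23.3 pos [545.   39.1 203.2] w 21.4 F [ 0.5 -0.5 -0.7] q [-4. 18. -5. 67.  0. -1.]
shift now-axes m [ 0.0031  0.0032 -0.0005] rot [0.25 0.2  0.02] shift target-axes [ 0.0031  0.0032 -0.0005]
time_s: 23.42
tool_pos: [542.8, 37.6, 202.1]
eef_rot: [[0.059, -0.002, -0.998], [0.998, 0.0, 0.059], [0.0, -1.0, 0.002]]
contact_force: [-0.4, -0.6, -0.4]
width: 21.3
```

View pics/t14.png

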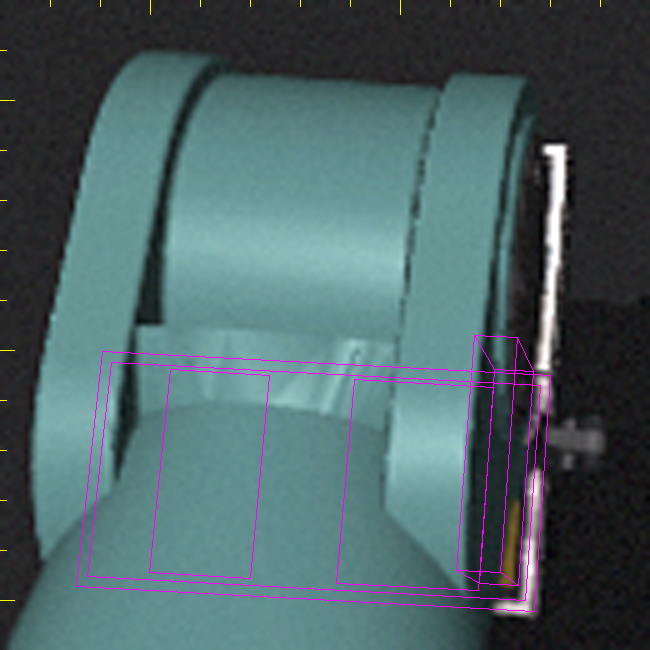

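View pics/s14.png

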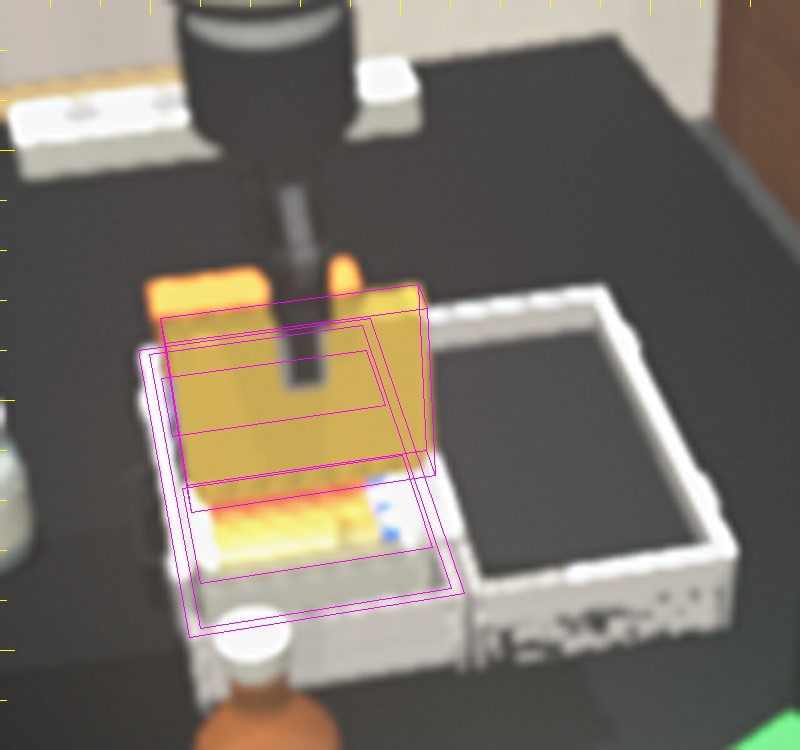

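```bash
python3 -m crank '[{"linear":[0.0048,0.015,-0.0026],"dr":[0,0,0],"claw":0.05},{"linear":[0,0.02,0],"dr":[0,0,0],"claw":0.05},{"linear":[0,0.012,0],"dr":[0,0,0],"claw":0.05},{"linear":[0,0,0],"dr":[0,0,0],"claw":0.05}]' 50
python3 d.py 545.7 42.2 85 -3.5 0
python3 - <<'E'
from fit import *
t=snap("top");s=snap("side")
L=box(0,0,-77,18,60,11,Rz(-3.5),state()["tool_pos"])
L+=box(0,0,8,53,65,130.5,Rz(-3.5),np.array([552.8,159,0]))[:1]
crop(t,"t15",170,130,300,260,5,L); crop(s,"s15",240,110,340,210,6,L)
E
```

```text
time_s: 24.02
tool_pos: [547.2, 41.1, 157.2]
eef_rot: [[0.061, 0.003, -0.998], [0.998, -0.0, 0.061], [0.0, -1.0, -0.003]]
contact_force: [-0.4, -0.6, -0.4]
width: 21.1
t 24.02 pos [547.2  41.1 157.2] w 21.1 F [-0.4 -0.6 -0.4] q [ -4.  20. -10.  61.   0.  -1.]
shift now-axes m [0.001  0.0722 0.0018] rot [0.16 0.01 0.  ] shift target-axes [0.001  0.0722 0.0015]
```

View pics/s15.png

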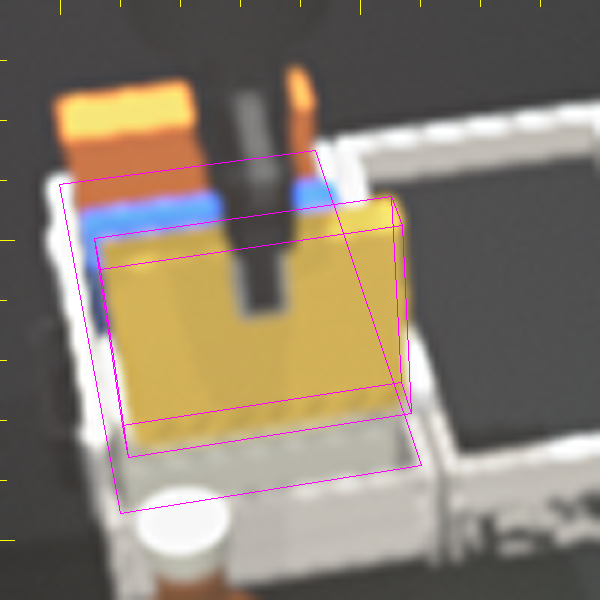

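View pics/t15.png

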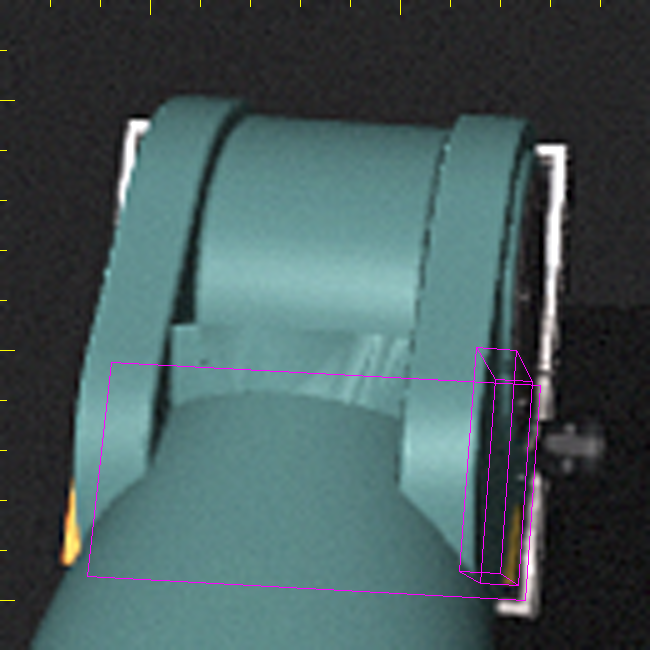

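```bash
python3 -m crank '[{"linear":[0.001,0.006,0.001],"dr":[0.1,0,0],"claw":0.05},{"linear":[0,0.006,0],"dr":[0,0,0],"claw":0.05}]' 50
python3 d.py 545.7 42.2 85 -3.5 0
python3 -m crank '[{"linear":[0,0.005,0],"dr":[0,0,0],"claw":0.05},{"linear":[0,0.005,0],"dr":[0,0,0],"claw":0.05}]' 50
python3 d.py 545.7 42.2 85 -3.5 0
```

```text
time_s: 24.38
tool_pos: [546.6, 42.5, 145.4]
eef_rot: [[0.06, 0.002, -0.998], [0.998, -0.0, 0.06], [0.0, -1.0, -0.002]]
contact_force: [0.3, -0.3, -0.3]
width: 21.4
t 24.38 pos [546.6  42.5 145.4] w 21.4 F [ 0.3 -0.3 -0.3] q [ -4.  20. -11.  59.   0.  -1.]
shift now-axes m [-0.0003  0.0604  0.001 ] rot [0.13 0.04 0.  ] shift target-axes [-0.0003  0.0604  0.0008]
time_s: 24.62
tool_pos: [546.5, 42.4, 135.1]
eef_rot: [[0.06, 0.002, -0.998], [0.998, -0.0, 0.06], [0.0, -1.0, -0.002]]
contact_force: [0.5, 0.1, -0.7]
width: 21.2
t 24.62 pos [546.5  42.4 135.1] w 21.2 F [ 0.5  0.1 -0.7] q [ -4.  20. -12.  57.   0.  -1.]
shift now-axes m [-0.0003  0.0501  0.0008] rot [0.1  0.04 0.  ] shift target-axes [-0.0003  0.0501  0.0007]
```

```bash
python3 -m crank '[{"linear":[0,0.005,0],"dr":[0.1,0,0],"claw":0.05},{"linear":[0,0.005,0],"dr":[0,0,0],"claw":0.05}]' 50
python3 -m crank '[{"linear":[0,0.005,0],"dr":[0,0,0],"claw":0.05},{"linear":[0,0.004,0],"dr":[0,0,0],"claw":0.05}]' 50
python3 d.py 545.7 42.2 85 -3.5 0
python3 - <<'E'
from fit import *
s=snap("side");crop(s,"s16",240,110,340,210,6)
E
```

```text
time_s: 24.88
tool_pos: [546.5, 42.4, 125.1]
eef_rot: [[0.06, -0.0, -0.998], [0.998, -0.0, 0.06], [-0.0, -1.0, 0.0]]
contact_force: [-0.1, -0.0, 0.1]
width: 20.9
time_s: 25.12
tool_pos: [546.4, 42.4, 116.1]
eef_rot: [[0.06, -0.0, -0.998], [0.998, 0.0, 0.06], [-0.0, -1.0, 0.0]]
contact_force: [0.8, -0.2, -0.5]
width: 21.4
t 25.12 pos [546.4  42.4 116.1] w 21.4 F [ 0.8 -0.2 -0.5] q [ -4.  21. -14.  55.  -0.  -1.]
shift now-axes m [-0.0002  0.0311  0.0007] rot [-0.01  0.04 -0.  ] shift target-axes [-0.0002  0.0311  0.0007]
```

View pics/s16.png

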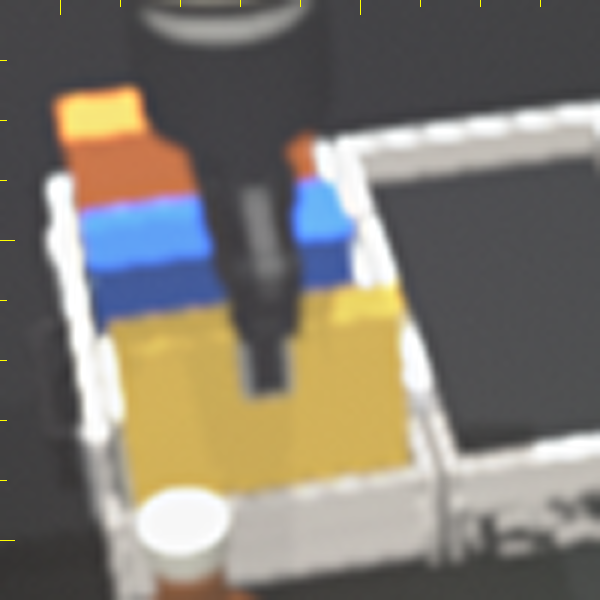

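Entered the end gap, no contact. On down.

```bash
python3 -m crank '[{"linear":[0,0.005,0],"dr":[0,0,0],"claw":0.05},{"linear":[0,0.005,0],"dr":[0,0,0],"claw":0.05}]' 50
python3 -m crank '[{"linear":[0,0.005,0],"dr":[0,0,0],"claw":0.05},{"linear":[0,0.005,0],"dr":[0,0,0],"claw":0.05}]' 50
python3 -m crank '[{"linear":[0,0.003,0],"dr":[0,0,0],"claw":0.05},{"linear":[0,0.002,0],"dr":[0,0,0],"claw":0.05}]' 50
python3 -m crank '[{"linear":[0,0.002,0],"dr":[0,0,0],"claw":0.05}]' 50
```

```text
time_s: 25.42
tool_pos: [546.5, 42.4, 106.2]
eef_rot: [[0.06, 0.0, -0.998], [0.998, -0.0, 0.06], [-0.0, -1.0, -0.0]]
contact_force: [0.4, 1.0, -1.4]
width: 21.4
time_s: 25.68
tool_pos: [546.5, 42.4, 96.1]
eef_rot: [[0.06, -0.0, -0.998], [0.998, -0.0, 0.06], [-0.0, -1.0, 0.0]]
contact_force: [-0.3, 0.8, -0.4]
width: 21.8
time_s: 25.92
tool_pos: [546.5, 42.4, 91.3]
eef_rot: [[0.06, -0.0, -0.998], [0.998, -0.0, 0.06], [-0.0, -1.0, 0.0]]
contact_force: [-0.1, 0.1, -1.1]
width: 21.1
time_s: 26.05
tool_pos: [546.6, 42.4, 89.4]
eef_rot: [[0.06, 0.0, -0.998], [0.998, -0.0, 0.06], [0.0, -1.0, -0.0]]
contact_force: [1.4, 0.6, -0.9]
width: 21.2
```

```bash
python3 -m crank '[{"linear":[0,0.001,0],"dr":[0,0,0],"claw":0.05},{"linear":[0,0.001,0],"dr":[0,0,0],"claw":0.05}]' 50
python3 -m crank '[{"linear":[0,0.001,0],"dr":[0,0,0],"claw":0.05}]' 50
python3 -m crank '[{"linear":[0,0.001,0],"dr":[0,0,0],"claw":0.05}]' 50
```

```text
time_s: 26.3
tool_pos: [546.5, 42.4, 87.5]
eef_rot: [[0.06, 0.0, -0.998], [0.998, -0.0, 0.06], [-0.0, -1.0, -0.0]]
contact_force: [0.7, -0.4, -1.0]
width: 21.5
time_s: 26.42
tool_pos: [546.5, 42.4, 86.5]
eef_rot: [[0.06, 0.0, -0.998], [0.998, -0.0, 0.06], [-0.0, -1.0, -0.0]]
contact_force: [-0.4, -0.6, -1.7]
width: 21.4
time_s: 26.55
tool_pos: [546.5, 42.4, 85.4]
eef_rot: [[0.06, 0.0, -0.998], [0.998, -0.0, 0.06], [-0.0, -1.0, -0.0]]
contact_force: [0.2, -0.2, 0.0]
width: 20.9
```

```bash
python3 -m crank '[{"linear":[0,0.001,0],"dr":[0,0,0],"claw":0.05}]' 50
python3 -m crank '[{"linear":[0,0.001,0],"dr":[0,0,0],"claw":0.05}]' 50
```

```text
time_s: 26.68
tool_pos: [546.5, 42.4, 84.4]
eef_rot: [[0.06, 0.0, -0.998], [0.998, 0.0, 0.06], [0.0, -1.0, -0.0]]
contact_force: [0.4, 0.0, -0.8]
width: 21.2
time_s: 26.8
tool_pos: [546.5, 42.4, 83.4]
eef_rot: [[0.06, -0.0, -0.998], [0.998, -0.0, 0.06], [-0.0, -1.0, 0.0]]
contact_force: [0.5, -0.3, -1.1]
width: 21.4
```

```bash
python3 -m crank '[{"linear":[0,0.001,0],"dr":[0,0,0],"claw":0.05}]' 50
python3 -m crank '[{"linear":[0,0.0007,0],"dr":[0,0,0],"claw":0.05}]' 50
```

```text
time_s: 26.92
tool_pos: [546.6, 42.4, 83.2]
eef_rot: [[0.06, 0.001, -0.998], [0.998, -0.0, 0.06], [0.0, -1.0, -0.001]]
contact_force: [-7.1, 0.9, 24.2]
width: 21.1
time_s: 27.05
tool_pos: [546.6, 42.4, 83.1]
eef_rot: [[0.06, 0.001, -0.998], [0.998, -0.0, 0.06], [-0.0, -1.0, -0.001]]
contact_force: [-10.3, 0.5, 31.7]
width: 21.2
```

```bash
python3 -m crank '[{"linear":[0,-0.0008,0],"dr":[0,0,0],"claw":0.05},{"linear":[0,0,0],"dr":[0,0,0],"claw":0.5},{"linear":[0,0,0],"dr":[0,0,0],"claw":0.5},{"linear":[0,0,0],"dr":[0,0,0],"claw":0.5}]' 50
python3 -m crank '[{"linear":[0,-0.02,0],"dr":[0,0,0],"claw":0.5},{"linear":[0,-0.05,0],"dr":[0,0,0],"claw":0.5},{"linear":[0,-0.06,0],"dr":[0,0,0],"claw":0.5},{"linear":[-0.03,-0.05,0.02],"dr":[0,0,0],"claw":0.5},{"linear":[-0.05,0,0.02],"dr":[0,0,0],"claw":0.5},{"linear":[-0.055,0,0.02],"dr":[0,0,0],"claw":0.5},{"linear":[-0.055,0,0.02],"dr":[0,0,0],"claw":0.5},{"linear":[-0.05,0,0.02],"dr":[0,0,0],"claw":0.5}]' 50
python3 -m crank '[{"linear":[-0.05,0,0],"dr":[0,0,0],"claw":0.5},{"linear":[-0.05,0,0],"dr":[0,0,0],"claw":0.5},{"linear":[-0.04,0,0],"dr":[0,0,0],"claw":0.5},{"linear":[0,0,0],"dr":[0,0,0],"claw":0.5}]' 50
python3 - <<'E'
from fit import *
t=snap("top");s=snap("side")
C=np.array([552.8,159,0]);R=Rz(-3.5)
L=box(0,6,8,103,60,23,R,C)[:1]+box(0,111,8,103,60,17,R,C)[:1]+box(0,-117,8,103,60,11,R,C)[:1]+case((552.8,159),-3.5,h=60)
crop(t,"t17",180,145,290,262,5,L); crop(s,"s17",235,105,350,215,6,L);cv2.imwrite("pics/full17.png",t["frame"][:,:,::-1]);crop(s,"s17c",235,105,350,215,6)
E
```

```text
time_s: 27.55
tool_pos: [546.5, 42.4, 82.4]
eef_rot: [[0.06, -0.0, -0.998], [0.998, 0.0, 0.06], [-0.0, -1.0, 0.0]]
contact_force: [-0.5, 0.2, 0.1]
width: 42.7
time_s: 28.55
tool_pos: [431.2, -192.8, 262.6]
eef_rot: [[0.061, 0.0, -0.998], [0.998, -0.0, 0.061], [-0.0, -1.0, -0.0]]
contact_force: [0.6, -0.5, 0.0]
width: 42.6
time_s: 29.05
tool_pos: [423.3, -333.1, 261.8]
eef_rot: [[0.063, -0.001, -0.998], [0.998, 0.0, 0.063], [0.0, -1.0, 0.001]]
contact_force: [-0.8, 0.2, -0.2]
width: 43.0
```

View pics/t17.png

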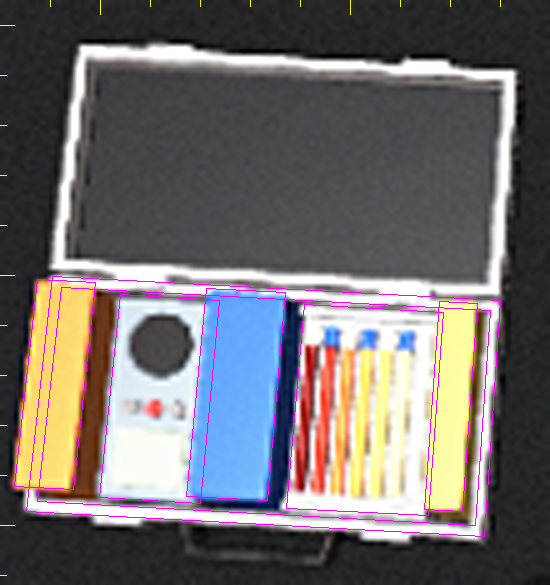

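View pics/s17.png

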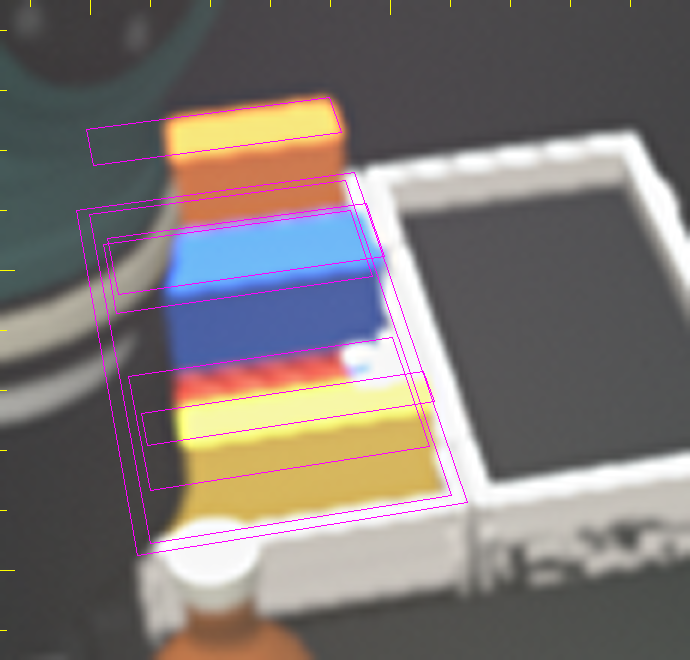

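View pics/s17c.png

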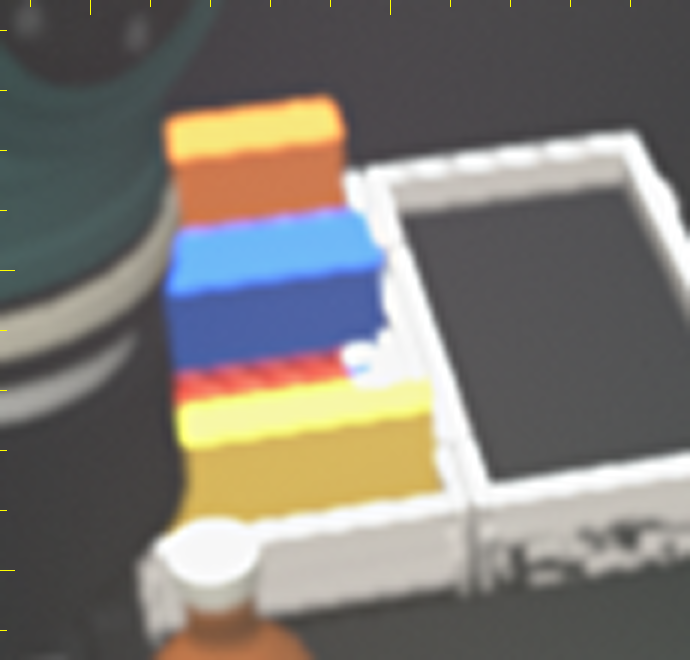

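View pics/full17.png

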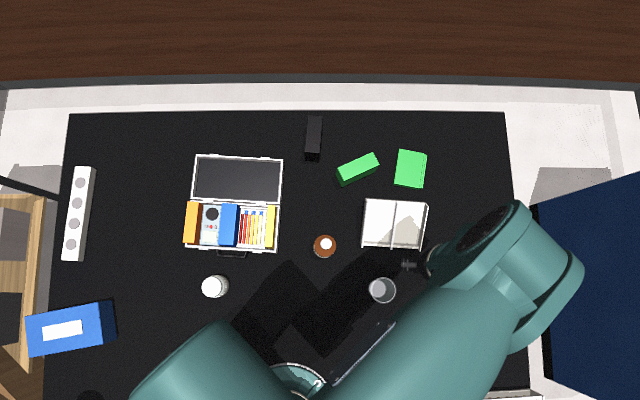

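```bash
python3 -c "
from plant import order,state
print(order.hand_in()); print(state()['time_s'])"
```

```text
the job is handed in; nothing more can be done
None
the job is handed in; nothing more can be done
```

All three foam blocks are in the case, and I handed the job in at about 29 s of the 72 s allowed. The blue block is between cassette and photometer, the orange one at the photometer's end and the yellow one at the cassette's end.

- **Seating:** each block went in without side force. I lowered it until it touched the floor; the readings were about 49 N for blue, 19 N for orange and 32 N for yellow. Then I let go and moved the arm clear.
- **Final top picture:** all three block tops lie on the outlines I drew for blocks standing square on the floor. The cassette and photometer are where they were. The bottle, jar and beaker have not moved.
- **Disagreement between cameras:** in the side picture the yellow block appears about 1.3 pixels (about 3 mm) lower or nearer than its outline. In the top picture it fits. I put this down to the calibration error, since it does not show the block raised.
- **Not checked:** the side picture was partly hidden by the arm, so I could see only the far (+x) ends of the blocks in it. I did not push the cassette or photometer to test that they no longer shift.

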